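Put a mixed-up relief-valve kit back on its own nests

ROBOT

A 6-joint arm with a two-finger parallel gripper is mounted at the origin on a cart in front of the work surface, level with it; the furniture and walls round the work are solid. World frame = base frame: x ahead of the robot, y to its left, z up, the work surface at z = 0. Lengths are in m, angles in rad, forces in N, time in s.
With the tool pointing down it reaches from about 0.35 to 0.775 m from the base axis. Payload 7.3 kg.
Tool frame: the origin (TCP) lies midway between the tips of the shut fingers; the grasp point (between the pads) lies 19 mm behind it; z points along the fingers, y is the direction in which the jaws open and shut (so a half turn about z gives the same grasp; the last joint's range is limited). The gripper opens to 92 mm and grips with 3 to 60 N. Pads are 19 mm wide; open, the fingers measure 130 mm over their backs; the gripper's body (75 mm by 190 mm) begins 47 mm behind the grasp point.
Start: joints at [-1.394, 0.342, 1.524, -0, 1.275, -0.146], TCP at [0.167, -0.498, 0.227] pointing down, gripper open.
Joint ranges: [-2.53, 2.53], [-0.77, 2.02], [0.04, 2.7], [-1, 4.14], [0.28, 2.66], [-3.11, 3.11]. Speed limits (rad/s): [2.57, 2.57, 3.14, 3.14, 3.14, 3.14].

INTERFACE

Orientations are given as a unit quaternion [x, y, z, w].
In Python, from bench import env, eyes gives the robot as it stands. The module is installed in compiled form; this text tells all that it offers.
- The arm moves only by the tool jog_arm, never from a script. Its argument "rows" is a list of rows, each an object of numbers: "tx", "ty", "tz": the shift along the tool's x, y, z in m; "ax", "ay", "az": the turn, a rotation vector about the tool's x, y, z in rad; "gripper": the closure, from 0 (fully open) to 1 (shut). A call has 1 to 8 rows; each row shifts and turns the pose as measured when the row begins, along the tool's axes as they then stand; what a row does not reach is not made up. A row lasts 1/10 s, in which the tool goes at most 50 mm and 8.59 degrees, less where a joint would pass 70% of its speed; a pose out of reach is approached as far as the arm can. A call with a gripper value outside its range is refused whole. The fingers move at their own pace and stop on an object; "squeeze" is the grip in N (left out, the last holds). Time passes only in rows, so rows that do not move let the fingers close. It gives the time, the measured TCP pose, the force and the opening at its end, in the units of the state.
- env.get_obs(): the state, without advancing time (a new reading comes with each control period).
- eyes.read_camera(name): name is "scene" or "top"; returns (picture, depth): 480x640x3 uint8, red, green, blue; 480x640 float32, m along the optical axis (not along the pixel's ray), 0 where there is no reading.
- eyes.camera_info(name): a dict with "vfov" (degrees; the focal length in pixels is half the picture's height over the tangent of half this angle, whatever the lens; pixels are square), "cx", "cy" (the principal point, pixels), "rvec" (rotation vector, rad) and "tvec" (3), from world to camera coordinates, as OpenCV has them. Camera axes: x right, y down, z forward; pixel columns grow to the right and rows downward; lengths in m; the calibration is good to about 2 mm. A picture is of the moment at which its call begins. camera_info takes no time and is no camera call.
- env.sign_off(): hands the job in, once; it reports no verdict.
The state is a dict: "time_s": time; "joint_positions": joint angles; "dq": joint speeds; "joint_efforts": joint torques, N m; "tcp_pos": TCP position; "tool_rot": TCP orientation; "contact_force": force on the tool from outside, world axes, zero at the start; "moment": the same for the moment, N m; "gripper_width": finger opening in m.
Only numpy, scipy, OpenCV 4.12 (cv2) and the standard library are available. Lean on these libraries where they do the work, as an engineer would, in place of code of your own. Each camera call takes 0.05 s, during which the arm holds its last target.

TASK

The four parts of the pump's kit were put back on one another's nests, and the next station picks them blind. Put each on the nest made for it - the ball bearing in the blue dish, the brass bush in the white dish, the steel sleeve over the mandrel of the grey plate, the upright coil spring in the pocket of the black block - upright, bush flange down, and seated flat on the bottom; the green mat is free for parking a part on the way.

Things in the scene. Friction and masses are not known exactly. Their poses are not given: they have to be found in the camera images.
- bearing_centre (a point): Sealed ball bearing, grey steel ring with black seals, lying flat: outside diameter 52 mm, bore 25 mm (about 17 mm clear), 15 mm high. Point at its centre, half-way up; z along its axis, up. Loose, about 0.12 kg; any grasp across the diameter. At the start it lies on the grey plate of the sleeve nest, round the mandrel: lift it straight up.
- bush_centre (a point): Flanged brass bush, standing flange down: flange 38 mm diameter and 8 mm high, round body above it 28 mm diameter, total height 34 mm. Point on its axis, half-way up (17 mm over its underside); z along its axis, up. Grasp the 28 mm body above the flange. Loose, about 0.09 kg. At the start it stands in the pocket of the black spring nest.
- sleeve_centre (a point): Plain ground steel sleeve (tube), standing upright: outside diameter 43 mm, bore about 29 mm, 42 mm high. Point on its axis, half-way up (21 mm over its underside); z along its axis, up. Loose, about 0.14 kg. At the start it stands in the white bush nest.
- spring_centre (a point): Steel coil spring, stiff (grips like a solid cylinder), standing upright: 28 mm diameter, 55 mm high; grip across the diameter. Point on its axis, half-way up (27.5 mm over its underside); z along its axis, up. Loose, about 0.05 kg. At the start it stands in the blue bearing nest.
- bearing_nest_seat (a point): The bearing's nest: round blue-painted dish, 92 mm outside diameter, fixed. Point at the centre of its flat floor, which lies 14 mm above the bench; the pocket is 66 mm in diameter and 4 mm deep, so its rim is 18 mm above the bench. z up.
- bush_nest_seat (a point): The bush's nest: round white plastic dish, 76 mm outside diameter, fixed. Point at the centre of its flat floor, 14 mm above the bench; the pocket is 50 mm in diameter and 4 mm deep, rim 18 mm above the bench. z up.
- sleeve_nest_seat (a point): The sleeve's nest: square plain grey steel plate, 80 x 80 mm, 14 mm high, fixed, with a dark steel mandrel standing in its middle: 15 mm in diameter at the foot, tapering to a blunt point 34 mm above the plate. Point on the mandrel's axis at the level of the plate's top, 14 mm above the bench. z up.
- spring_nest_seat (a point): The spring's nest: square black plastic block, 70 x 70 mm, 20 mm high, fixed, with a round pocket 42 mm in diameter and 6 mm deep. Point at the centre of the pocket's floor, 14 mm above the bench. z up.
- mat_top (a point): Free spot: thin green mat, 100 x 100 mm, 3 mm high, lying fixed on the bench, empty at the start. Point at the centre of its top; z up.
Things that resemble listed ones, but are neither listed nor needed, are in the scene too. Leave any orange or pink look-alike of the part that bears bush_centre alone.

How it is judged:
By the outcome, as a careful person would: the job done as asked, in the order asked, and still so for the second after the job is handed in, with the robot touching nothing.
It also fails if it takes over 101 s, if anything falls off the work surface, if the arm or the gripper's body presses on something with over 40 N, if the wrist force passes 120 N, or if a joint passes its speed limit or range.

## Working session

There is one attempt and no reset: what is moved stays moved. The work goes in short steps, Python scripts to look and compute and a tool call to move; the robot and the scene stay as the last step left them, time stands still between calls to the robot, and variables do not carry over. Pictures are saved under pics/ and viewed, and the job is handed in when it is done.

Besides the shell and the picture viewer there is one more tool, called after ">>>" as a command line: name --argument value ..., lists and objects as JSON in quotes. jog_arm: Moves the arm, as the interface text tells. Its arguments: {"type":"object","properties":{"rows":{"type":"array"},"squeeze":{"type":"number"}},"required":["rows"]}

```bash
mkdir -p pics
cat > h.py <<'E'
import numpy as np, cv2
from bench import env, eyes
def cam(n):
    i=eyes.camera_info(n); f=240/np.tan(np.radians(i['vfov'])/2)
    R=cv2.Rodrigues(np.array(i['rvec'],float))[0]; t=np.array(i['tvec'],float).ravel()
    return i,f,R,t
def ray(n,u,v,z):
    "intersect pixel with world plane z"
    i,f,R,t=cam(n); d=R.T@np.array([(u-i['cx'])/f,(v-i['cy'])/f,1]); c=-R.T@t
    return c+d*(z-c[2])/d[2]
def dep(n,D,u,v):
    i,f,R,t=cam(n); z=D[int(v),int(u)]
    return R.T@(np.array([(u-i['cx'])/f,(v-i['cy'])/f,1])*z-t)
def shot(n,tag):
    p,d=eyes.read_camera(n); np.savez(f'pics/{tag}.npz',p=p,d=d); cv2.imwrite(f'pics/{tag}.png',p[:,:,::-1]); return p,d
def crop(tag,u0,v0,u1,v1,k,out):
    p=np.load(f'pics/{tag}.npz')['p'][v0:v1,u0:u1,::-1]
    cv2.imwrite(f'pics/{out}.png',cv2.resize(p,None,fx=k,fy=k,interpolation=cv2.INTER_CUBIC))
E
python3 - <<'E'
from h import *
for n in('top','scene'):
    shot(n,n+'0'); i=eyes.camera_info(n); print(i, 'pos',-cam(n)[2].T@cam(n)[3])
print(env.get_obs())
E
```

```text
{'vfov': 57.136626771990706, 'cx': 324.8800966459256, 'cy': 241.1986971987685, 'rvec': array([ 2.20131936, -2.21037167,  0.09225063]), 'tvec': array([-0.27289507,  0.53035318,  0.88545969])} pos [ 0.47828637 -0.25040796  0.92104457]
{'vfov': 54.75563076461529, 'cx': 316.269425584957, 'cy': 235.71749575224993, 'rvec': array([ 1.87125833,  1.52369091, -0.6766906 ]), 'tvec': array([ 0.13848545, -0.3278465 ,  1.29843137])} pos [ 1.12911189 -0.37147563  0.63221655]
{'time_s': 0.1, 'joint_positions': array([-1.39399501e+00,  3.42701530e-01,  1.52491190e+00,  1.24622535e-05,
        1.27541599e+00, -1.45971293e-01]), 'dq': array([ 1.14829773e-03, -2.01755993e-03, -1.31662199e-03,  4.02729045e-05,
       -1.15809946e-03,  5.09684698e-05]), 'joint_efforts': array([ 1.73006312e-03, -4.32003951e+01, -2.44695979e+01,  7.19945692e-02,
        5.25556575e-02, -4.63798779e-05]), 'tcp_pos': array([ 0.16650299, -0.49751427,  0.22609265]), 'tool_rot': array([ 9.87005509e-01,  1.60684816e-01, -5.11415997e-06, -7.18387497e-04]), 'contact_force': array([-0.69797748,  0.27111211,  0.02737044]), 'moment': array([ 0.0423946 , -0.03499931,  0.01832288]), 'gripper_width': 0.09165814945772136}
```

View pics/top0.png

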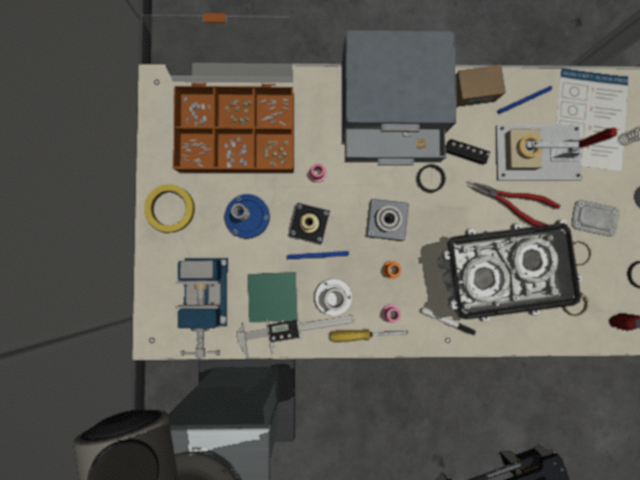

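View pics/scene0.png

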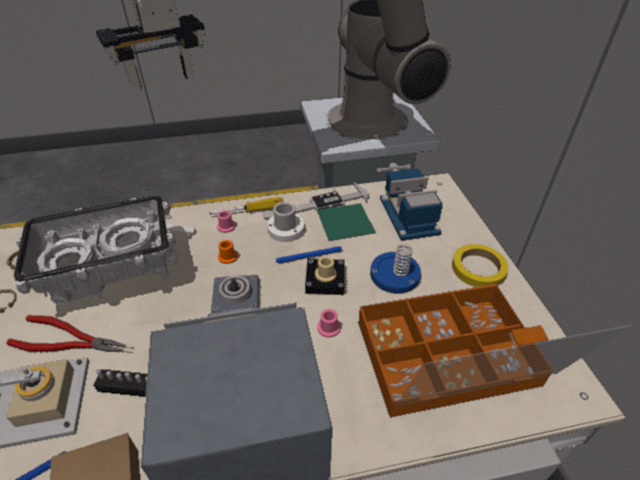

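The top picture shows the blue dish with the spring at (247,215), the black block with the brass bush at (310,223), the grey plate with the bearing at (388,219), the white dish with the sleeve at (334,297) and the mat at (272,297). The look-alikes are the pink ones at (317,172) and (392,314) and the orange one at (392,269). The brass piece in the black block is the bush that's meant. I'll enlarge to confirm.

Run:
```python
from h import *
crop('top0',215,150,425,335,3.8,'t0c')
crop('scene0',190,160,450,340,3,'s0c')
D=np.load('pics/top0.npz')['d']
for nm,u,v in [('spring',239,212),('bush',310,222),('bearing',388,219),('sleeve',334,297),('mat',272,297)]:
    print(nm,dep('top',D,u,v),ray('top',u,v,0.014))
```

```text
spring [ 0.59052341 -0.09830665  0.01212259] [ 0.59029158 -0.09862082  0.014     ]
bush [ 0.56964213 -0.24462911  0.01064809] [ 0.56930577 -0.24465039  0.014     ]
bearing [ 0.57250905 -0.40214802  0.03927793] [ 0.57521016 -0.40649801  0.014     ]
sleeve [ 0.4149828  -0.29330317  0.01451545] [ 0.4149468  -0.29332756  0.014     ]
mat [ 0.41509987 -0.16575285  0.0038158 ] [ 0.41580144 -0.1666928   0.014     ]
```

View pics/t0c.png

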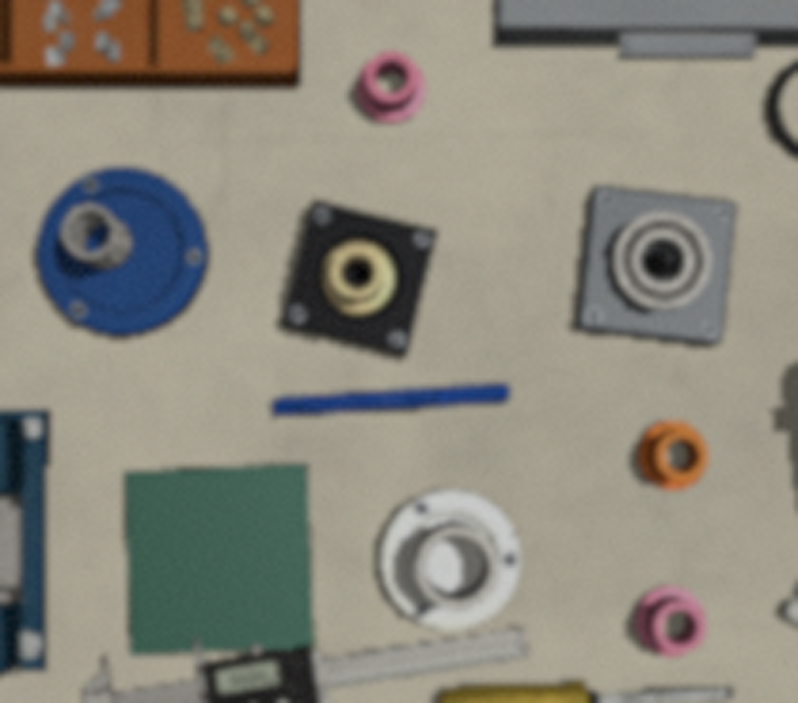

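View pics/s0c.png

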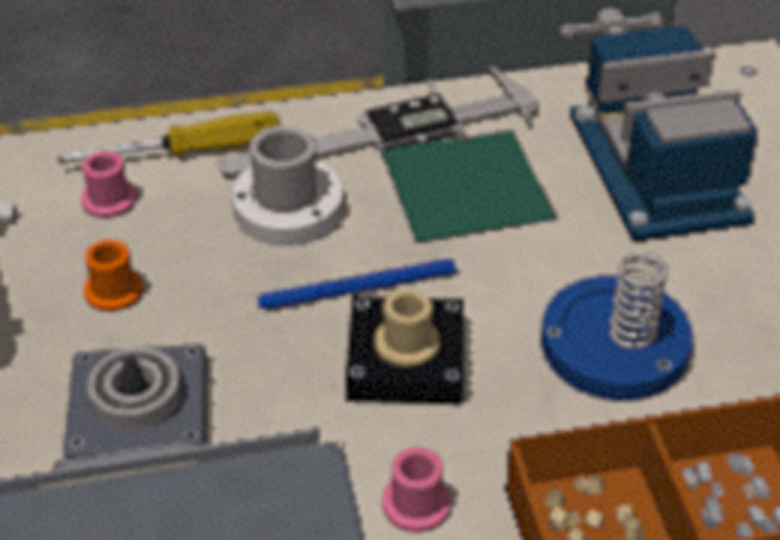

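```bash
cat >> h.py <<'E'
def ortho(n,tag,cx,cy,z,half=0.06,s=0.4e-3):
    "rectified patch: image right = -y, up = +x (like top cam)"
    i,f,R,t=cam(n); N=int(2*half/s)
    vv,uu=np.mgrid[0:N,0:N]; X=cx+half-vv*s; Y=cy+half-uu*s
    P=np.stack([X,Y,np.full(X.shape,z)],-1)@R.T+t
    U=(P[...,0]/P[...,2]*f+i['cx']).astype(np.float32); V=(P[...,1]/P[...,2]*f+i['cy']).astype(np.float32)
    p=np.load(f'pics/{tag}.npz')['p'][:,:,::-1]
    o=cv2.remap(p,U,V,cv2.INTER_CUBIC)
    for k in range(0,N,int(0.02/s)):
        for x in (k,):
            cv2.line(o,(x,0),(x,6),(0,255,255),1); cv2.line(o,(0,x),(6,x),(0,255,255),1)
    return np.ascontiguousarray(o)
def mark(o,cx,cy,x,y,r,half=0.06,s=0.4e-3,col=(0,255,0)):
    u=(cy+half-y)/s; v=(cx+half-x)/s
    cv2.circle(o,(int(round(u*8)),int(round(v*8))),int(round(r/s*8)),col,1,cv2.LINE_AA,3)
    cv2.circle(o,(int(u),int(v)),1,col,-1)
E
cat > fit.py <<'E'
from h import *
import sys
# name, guess x,y ; z ; radii
def sheet(items,tagT,tagS,out):
    rows=[[],[]]
    for (x,y,z,rs,half) in items:
        for k,(n,tag) in enumerate((('top',tagT),('scene',tagS))):
            s=half*2/200
            o=ortho(n,tag,x,y,z,half,s)
            for r in rs:
                if r: mark(o,x,y,x,y,r,half,s)
            rows[k].append(o)
    cv2.imwrite(f'pics/{out}.png',np.vstack([np.hstack(r) for r in rows]))
E
python3 - <<'E'
from fit import *
it=[(0.575,-0.118,.018,[.046,.033],.06),(0.570,-0.243,.020,[.021],.06),(0.575,-0.405,.014,[],.06),(0.415,-0.290,.018,[.038,.025],.06)]
sheet(it,'top0','scene0','n1')
it=[(0.586,-0.098,.069,[.014],.04),(0.570,-0.243,.048,[.014],.04),(0.575,-0.405,.029,[.026],.04),(0.415,-0.290,.056,[.0215],.04)]
sheet(it,'top0','scene0','p1')
E
```

```text
(no output)
```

View pics/n1.png

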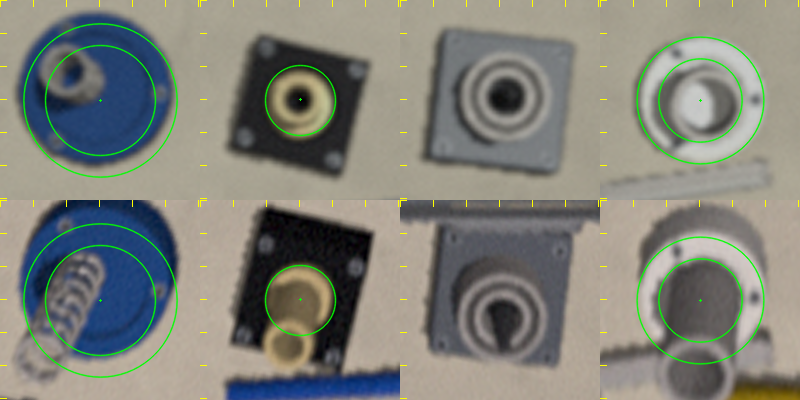

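View pics/p1.png

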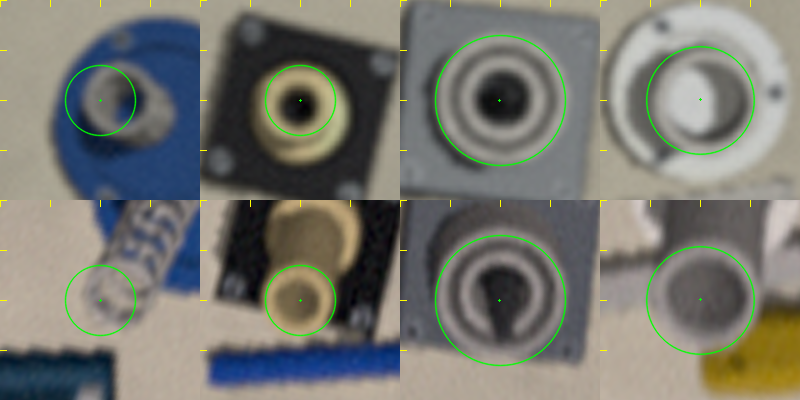

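Run:
```python
from fit import *
it=[(0.582,-0.1155,.018,[.046,.033],.055),(0.568,-0.243,.020,[.021,.035,.0495],.055),(0.5745,-0.4055,.014,[.04,.0566],.055),(0.5745,-0.4055,.048,[.003],.03)]
sheet(it,'top0','scene0','n2')
it=[(0.588,-0.100,.069,[.014],.025),(0.5695,-0.243,.048,[.014],.025),(0.575,-0.405,.029,[.026],.035),(0.4145,-0.290,.056,[.0215],.03)]
sheet(it,'top0','scene0','p2')
```

```text
(no output)
```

View pics/n2.png

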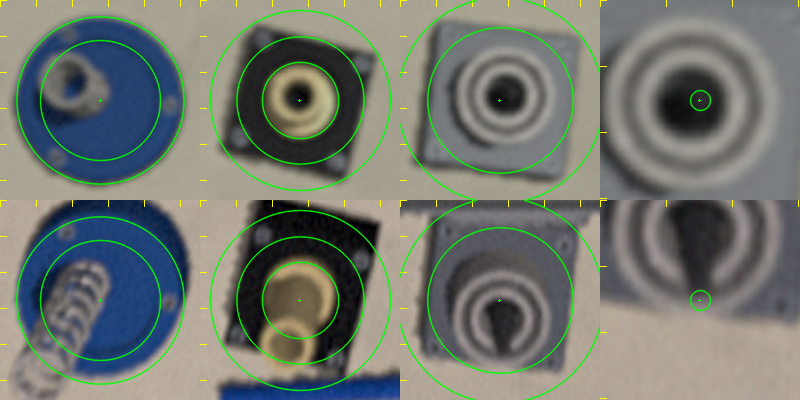

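View pics/p2.png

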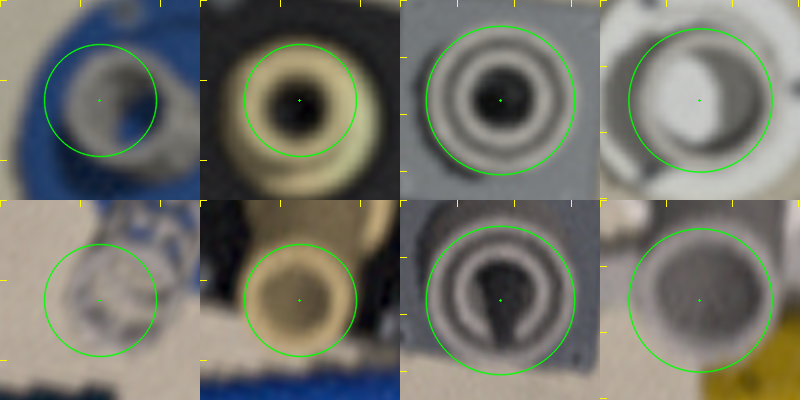

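Run:
```python
from h import *
i,f,R,t=cam('top'); D=np.load('pics/top0.npz')['d']
v,u=np.mgrid[0:480,0:640]; P=(np.stack([(u-i['cx'])/f*D,(v-i['cy'])/f*D,D],-1)-t)@R
def mx(n,x0,x1,y0,y1):
    m=(P[...,0]>x0)&(P[...,0]<x1)&(P[...,1]>y0)&(P[...,1]<y1)&(D>0); q=P[m]; 
    h=q[q[:,2]>.03]; print(n,len(q),np.percentile(q[:,2],99.5).round(3), h.min(0).round(3) if len(h) else '', h.max(0).round(3) if len(h) else '')
mx('vise',.3,.5,-.09,0.02)
mx('bin',.63,.85,-.2,.02)
mx('case',.64,.9,-.5,-.27)
mx('housing',.38,.6,-.8,-.46)
mx('orange/pink',.35,.55,-.46,-.36)
```

```text
vise 5519 0.084 [ 0.303 -0.07   0.03 ] [0.492 0.01  0.085]
bin 11550 0.048 [ 0.673 -0.199  0.03 ] [0.85  0.02  0.057]
case 18148 0.148 [ 0.667 -0.5    0.03 ] [ 0.9   -0.271  0.15 ]
housing 17175 0.102 [ 0.38  -0.761  0.03 ] [ 0.566 -0.495  0.105]
orange/pink 4551 0.035 [ 0.368 -0.427  0.03 ] [ 0.484 -0.397  0.037]
```

Run:
```python
from h import *
i,f,R,t=cam('top'); D=np.load('pics/top0.npz')['d']
v,u=np.mgrid[0:480,0:640]; P=(np.stack([(u-i['cx'])/f*D,(v-i['cy'])/f*D,D],-1)-t)@R
q=P[D>0]
print('cols y:',[int(1000*y) for y in np.arange(-.32,-.56,-.015)])
for x in np.arange(.72,.46,-.015):
    print(int(x*1000),[int(1000*np.max(q[(abs(q[:,0]-x)<.0075)&(abs(q[:,1]-y)<.0075)][:,2],initial=-.001)) for y in np.arange(-.32,-.56,-.015)])
```

```text
cols y: [-320, -335, -350, -365, -380, -395, -410, -425, -440, -455, -470, -485, -500, -515, -530, -545, -560]
720 [89, 56, 55, 56, 134, 135, 134, 134, 133, 61, 65, 54, 90, -1, 33, 35, 39]
705 [90, 55, 55, 56, 55, 55, 55, 55, 57, 55, 59, 55, 90, -1, 5, 23, 25]
690 [97, 95, 96, 96, 96, 97, 96, 95, 96, 98, 95, 97, 97, 12, 3, 2, 2]
674 [3, 2, 2, 3, 89, 87, 88, 88, 87, 3, 10, 11, 3, 11, 10, 1, 2]
659 [4, 3, 5, 2, 2, 4, 3, 2, 3, 1, 11, 2, 4, 5, 12, 3, 3]
644 [3, 3, 2, 2, 4, 3, 4, 3, 2, 3, 10, 12, 10, 11, 9, 2, 1]
629 [4, 3, 4, 2, 3, 3, 3, 2, 3, 3, 3, 9, 11, 9, 3, 3, 5]
614 [2, 3, 2, 14, 15, 16, 18, 17, 13, 4, 3, 4, 3, 3, 3, 2, 3]
599 [3, 5, 3, 18, 18, 31, 33, 29, 17, 3, 3, 2, 4, 2, 2, 2, 2]
584 [4, 2, 3, 15, 31, 40, 45, 31, 18, 8, 3, 2, 2, 2, 4, 1, 2]
569 [3, 4, 3, 16, 31, 44, 48, 32, 17, 3, 2, 3, 3, 3, 3, 3, 4]
554 [2, 1, 2, 17, 31, 31, 33, 31, 17, 3, 3, 2, 2, 3, 3, 89, 2]
539 [2, 2, 2, 17, 17, 17, 16, 17, 17, 3, 3, 3, 2, 99, 101, 101, 102]
524 [3, 3, 3, 2, 3, 3, 3, 15, 13, 3, 3, 1, 102, 102, 104, 102, 101]
509 [13, 3, 3, 2, 3, 3, 3, 2, 3, 3, 6, 3, 102, 102, 68, 79, 73]
494 [11, 4, 3, 2, 3, 3, 8, 6, 4, 2, 3, 3, 101, 103, 59, 61, 79]
479 [2, 3, 3, 2, 2, 35, 35, 35, 3, 1, 3, 2, 93, 104, 63, 80, 78]
464 [4, 3, 3, 4, 6, 36, 36, 36, 2, 4, 3, 3, 3, 102, 61, 79, 77]
```

```bash
cat > d.py <<'E'
import sys
from bench import env
import numpy as np
from scipy.spatial.transform import Rotation as Ro
o=env.get_obs(); Q0=Ro.from_quat([.987,.1607,0,0]); p=np.array(o['tcp_pos']); R=Ro.from_quat(o['tool_rot'])
for a in sys.argv[1:]:
    T=np.array([float(v) for v in a.split(',')]); d=R.inv().apply(T-p); print('delta mm',(d*1000).round(1),'rot',(R.inv()*Q0).as_rotvec().round(3),'n50',round(np.linalg.norm(d)/.05,1)); p=T; R=Q0
print('t',o['time_s'],'tcp',o['tcp_pos'].round(4),'w',round(o['gripper_width'],4),'F',o['contact_force'].round(1))
E
python3 d.py .4148,-.291,.13 .4148,-.291,.042
```

```text
delta mm [ 301.  -117.    96.3] rot [-0.001 -0.    -0.   ] n50 6.7
delta mm [ 0.  0. 88.] rot [0. 0. 0.] n50 1.8
t 0.1 tcp [ 0.1665 -0.4975  0.2261] w 0.0917 F [-0.7  0.3  0. ]
```

>>> jog_arm --rows '[{"tx": 0.0376, "ty": -0.0146, "tz": 0.012, "gripper": 0}, {"tx": 0.0376, "ty": -0.0146, "tz": 0.012}, {"tx": 0.0376, "ty": -0.0146, "tz": 0.012}, {"tx": 0.0376, "ty": -0.0146, "tz": 0.012}, {"tx": 0.0376, "ty": -0.0146, "tz": 0.012}, {"tx": 0.0376, "ty": -0.0146, "tz": 0.012}, {"tx": 0.0376, "ty": -0.0146, "tz": 0.012}, {"tx": 0.0376, "ty": -0.0146, "tz": 0.012}]'

```text
invalid input at $.rows[0]: expected keys tx, ty, tz, ax, ay, az, gripper
```

```bash
python3 d.py .4148,-.291,.13 .4148,-.291,.042
```

```text
delta mm [ 301.  -117.    96.3] rot [-0.001 -0.    -0.   ] n50 6.7
delta mm [ 0.  0. 88.] rot [0. 0. 0.] n50 1.8
t 0.1 tcp [ 0.1665 -0.4975  0.2261] w 0.0917 F [-0.7  0.3  0. ]
```

All keys are required.

>>> jog_arm --rows '[{"tx": 0.0376, "ty": -0.0146, "tz": 0.012, "ax": 0, "ay": 0, "az": 0, "gripper": 0}, {"tx": 0.0376, "ty": -0.0146, "tz": 0.012, "ax": 0, "ay": 0, "az": 0, "gripper": 0}, {"tx": 0.0376, "ty": -0.0146, "tz": 0.012, "ax": 0, "ay": 0, "az": 0, "gripper": 0}, {"tx": 0.0376, "ty": -0.0146, "tz": 0.012, "ax": 0, "ay": 0, "az": 0, "gripper": 0}, {"tx": 0.0376, "ty": -0.0146, "tz": 0.012, "ax": 0, "ay": 0, "az": 0, "gripper": 0}, {"tx": 0.0376, "ty": -0.0146, "tz": 0.012, "ax": 0, "ay": 0, "az": 0, "gripper": 0}, {"tx": 0.0376, "ty": -0.0146, "tz": 0.012, "ax": 0, "ay": 0, "az": 0, "gripper": 0}, {"tx": 0.0376, "ty": -0.0146, "tz": 0.012, "ax": 0, "ay": 0, "az": 0, "gripper": 0}]'

```text
time_s: 0.9
tcp_pos: [0.4196, -0.2882, 0.1254]
tool_rot: [0.988, 0.156, -0.001, -0.0]
contact_force: [1.0, -1.0, -0.2]
gripper_width: 0.0918
```

```bash
python3 d.py .4148,-.291,.13 .4148,-.291,.042
```

```text
delta mm [-5.4  1.2 -4.6] rot [-0.     0.002 -0.01 ] n50 0.1
delta mm [ 0.  0. 88.] rot [0. 0. 0.] n50 1.8
t 0.9 tcp [ 0.4196 -0.2882  0.1254] w 0.0918 F [ 1.  -1.  -0.2]
```

>>> jog_arm --rows '[{"tx": -0.0054, "ty": 0.0012, "tz": 0, "ax": 0, "ay": 0, "az": -0.01, "gripper": 0}, {"tx": 0, "ty": 0, "tz": 0.025, "ax": 0, "ay": 0, "az": 0, "gripper": 0}, {"tx": 0, "ty": 0, "tz": 0.025, "ax": 0, "ay": 0, "az": 0, "gripper": 0}, {"tx": 0, "ty": 0, "tz": 0.025, "ax": 0, "ay": 0, "az": 0, "gripper": 0}, {"tx": 0, "ty": 0, "tz": 0, "ax": 0, "ay": 0, "az": 0, "gripper": 0}]'

```text
time_s: 1.4
tcp_pos: [0.4169, -0.2863, 0.0462]
tool_rot: [0.986, 0.166, -0.002, -0.001]
contact_force: [0.3, -0.1, -0.5]
gripper_width: 0.0921
```

```bash
python3 d.py .4148,-.291,.042
python3 - <<'E'
from h import *
shot('top','a1');shot('scene','a1s'); crop('a1s',190,120,390,270,4,'a1c')
E
```

```text
delta mm [-3.5  3.8  4.2] rot [-0.003  0.003  0.01 ] n50 0.1
t 1.4 tcp [ 0.4169 -0.2863  0.0462] w 0.0921 F [ 0.3 -0.1 -0.5]
```

View pics/a1c.png

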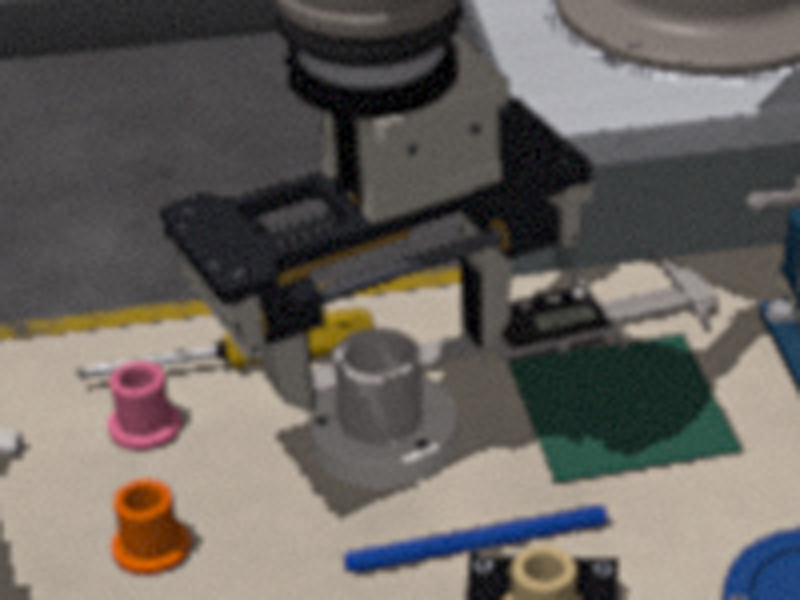

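>>> jog_arm --rows '[{"tx": -0.0035, "ty": 0.0038, "tz": 0.004, "ax": 0, "ay": 0, "az": 0, "gripper": 0}, {"tx": 0, "ty": 0, "tz": 0, "ax": 0, "ay": 0, "az": 0, "gripper": 0}]'

```text
time_s: 1.7
tcp_pos: [0.4172, -0.2944, 0.0471]
tool_rot: [0.986, 0.165, 0.001, 0.002]
contact_force: [0.1, -0.1, -0.8]
gripper_width: 0.0918
```

```bash
python3 d.py .4148,-.291,.042
```

```text
delta mm [-1.2 -4.   5.1] rot [ 0.005 -0.001  0.009] n50 0.1
t 1.7 tcp [ 0.4172 -0.2944  0.0471] w 0.0918 F [ 0.1 -0.1 -0.8]
```

>>> jog_arm --rows '[{"tx": 0, "ty": 0, "tz": 0, "ax": 0, "ay": 0, "az": 0, "gripper": 0}]'

```text
time_s: 1.8
tcp_pos: [0.4175, -0.2951, 0.048]
tool_rot: [0.986, 0.165, 0.002, 0.003]
contact_force: [0.2, -0.0, 0.1]
gripper_width: 0.0918
```

>>> jog_arm --rows '[{"tx": 0, "ty": 0, "tz": 0, "ax": 0, "ay": 0, "az": 0, "gripper": 0}]'

```text
time_s: 1.9
tcp_pos: [0.4177, -0.2955, 0.0487]
tool_rot: [0.986, 0.165, 0.002, 0.004]
contact_force: [0.2, -0.1, -0.2]
gripper_width: 0.0916
```

>>> jog_arm --rows '[{"tx": 0, "ty": 0, "tz": 0, "ax": 0, "ay": 0, "az": 0, "gripper": 0}]'

```text
time_s: 2.0
tcp_pos: [0.4179, -0.2957, 0.0492]
tool_rot: [0.986, 0.165, 0.002, 0.004]
contact_force: [0.1, -0.2, -0.3]
gripper_width: 0.092
```

Run:
```python
from h import *
for k in range(4):
    o=env.get_obs(); print(o['time_s'],o['tcp_pos'].round(4),o['joint_positions'].round(4)); eyes.read_camera('top')
```

```text
2.0 [ 0.4179 -0.2957  0.0492] [-7.6500e-01  5.3120e-01  1.7869e+00 -1.4000e-03  8.1430e-01  4.7550e-01]
2.05 [ 0.4179 -0.2957  0.0492] [-7.6490e-01  5.3130e-01  1.7868e+00 -1.4000e-03  8.1430e-01  4.7550e-01]
2.1 [ 0.4178 -0.2956  0.049 ] [-7.6480e-01  5.3150e-01  1.7869e+00 -1.4000e-03  8.1420e-01  4.7550e-01]
2.15 [ 0.4178 -0.2954  0.0489] [-7.6470e-01  5.3170e-01  1.7871e+00 -1.4000e-03  8.1420e-01  4.7550e-01]
```

```bash
python3 d.py .4148,-.291,.042
```

```text
delta mm [-1.4 -5.2  6.7] rot [ 0.008 -0.003  0.009] n50 0.2
t 2.2 tcp [ 0.4177 -0.2954  0.0488] w 0.0917 F [ 0.8  0.5 -0. ]
```

>>> jog_arm --rows '[{"tx": -0.0014, "ty": -0.004, "tz": 0.006, "ax": 0.008, "ay": -0.003, "az": 0, "gripper": 0}]'

```text
time_s: 2.3
tcp_pos: [0.4156, -0.2925, 0.0432]
tool_rot: [0.986, 0.165, 0.0, 0.001]
contact_force: [-0.7, 0.5, -0.8]
gripper_width: 0.0918
```

```bash
python3 d.py .4148,-.291,.042
```

```text
delta mm [-0.3 -1.7  1.2] rot [ 0.001 -0.001  0.009] n50 0.0
t 2.3 tcp [ 0.4156 -0.2925  0.0432] w 0.0918 F [-0.7  0.5 -0.8]
```

>>> jog_arm --rows '[{"tx": 0, "ty": -0.001, "tz": 0.001, "ax": 0, "ay": 0, "az": 0, "gripper": 1}, {"tx": 0, "ty": 0, "tz": 0, "ax": 0, "ay": 0, "az": 0, "gripper": 1}, {"tx": 0, "ty": 0, "tz": 0, "ax": 0, "ay": 0, "az": 0, "gripper": 1}, {"tx": 0, "ty": 0, "tz": 0, "ax": 0, "ay": 0, "az": 0, "gripper": 1}, {"tx": 0, "ty": 0, "tz": 0, "ax": 0, "ay": 0, "az": 0, "gripper": 1}, {"tx": 0, "ty": 0, "tz": 0, "ax": 0, "ay": 0, "az": 0, "gripper": 1}]' --squeeze 20

```text
time_s: 2.9
tcp_pos: [0.4144, -0.2904, 0.0407]
tool_rot: [0.986, 0.165, -0.001, -0.001]
contact_force: [0.3, 0.3, 0.9]
gripper_width: 0.048
```

```bash
python3 d.py .42,-.18,.10
```

```text
delta mm [  41.2 -102.6  -59.1] rot [-0.002  0.001  0.009] n50 2.5
t 2.9 tcp [ 0.4144 -0.2904  0.0407] w 0.048 F [0.3 0.3 0.9]
```

>>> jog_arm --rows '[{"tx": 0, "ty": 0, "tz": 0, "ax": 0, "ay": 0, "az": 0, "gripper": 1}, {"tx": 0, "ty": 0, "tz": 0, "ax": 0, "ay": 0, "az": 0, "gripper": 1}, {"tx": 0, "ty": 0, "tz": 0, "ax": 0, "ay": 0, "az": 0, "gripper": 1}]'

```text
time_s: 3.2
tcp_pos: [0.4145, -0.2905, 0.0408]
tool_rot: [0.986, 0.165, -0.0, -0.001]
contact_force: [-0.6, 0.7, -0.6]
gripper_width: 0.0424
```

```bash
python3 d.py .4144,-.2904,.10 .42,-.18,.10
```

```text
delta mm [ -0.1  -0.2 -59.2] rot [-0.001  0.001  0.009] n50 1.2
delta mm [  40.3 -102.9    0. ] rot [0. 0. 0.] n50 2.2
t 3.2 tcp [ 0.4145 -0.2905  0.0408] w 0.0424 F [-0.6  0.7 -0.6]
```

>>> jog_arm --rows '[{"tx": 0, "ty": 0, "tz": -0.02, "ax": 0, "ay": 0, "az": 0, "gripper": 1}, {"tx": 0, "ty": 0, "tz": -0.025, "ax": 0, "ay": 0, "az": 0, "gripper": 1}, {"tx": 0.01, "ty": -0.025, "tz": -0.006, "ax": 0, "ay": 0, "az": 0, "gripper": 1}, {"tx": 0.01, "ty": -0.025, "tz": 0, "ax": 0, "ay": 0, "az": 0, "gripper": 1}, {"tx": 0.01, "ty": -0.025, "tz": 0, "ax": 0, "ay": 0, "az": 0, "gripper": 1}, {"tx": 0.005, "ty": -0.01, "tz": 0, "ax": 0, "ay": 0, "az": 0, "gripper": 1}, {"tx": 0, "ty": 0, "tz": 0, "ax": 0, "ay": 0, "az": 0, "gripper": 1}]'

```text
time_s: 3.9
tcp_pos: [0.4195, -0.1965, 0.0932]
tool_rot: [0.986, 0.164, -0.001, -0.001]
contact_force: [-0.7, -0.1, -1.1]
gripper_width: 0.0425
```

```bash
python3 d.py .42,-.18,.031;python3 - <<'E'
from h import *
shot('scene','a2s'); crop('a2s',190,100,450,300,3,'a2c')
E
```

```text
delta mm [  5.9 -15.3  62.2] rot [-0.003  0.001  0.007] n50 1.3
t 3.9 tcp [ 0.4195 -0.1965  0.0932] w 0.0425 F [-0.7 -0.1 -1.1]
```

View pics/a2c.png

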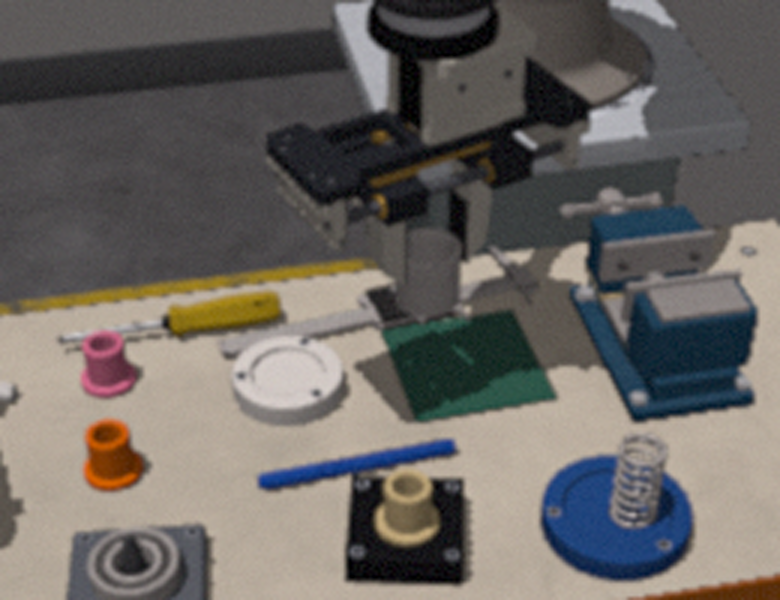

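The sleeve is held upright, with the white dish empty at (290,375) in the crop. I'll lower it onto the mat.

>>> jog_arm --rows '[{"tx": 0.006, "ty": -0.015, "tz": 0.015, "ax": 0, "ay": 0, "az": 0, "gripper": 1}, {"tx": 0, "ty": 0, "tz": 0.02, "ax": 0, "ay": 0, "az": 0, "gripper": 1}, {"tx": 0, "ty": 0, "tz": 0.015, "ax": 0, "ay": 0, "az": 0, "gripper": 1}, {"tx": 0, "ty": 0, "tz": 0.004, "ax": 0, "ay": 0, "az": 0, "gripper": 1}]'

```text
time_s: 4.35
tcp_pos: [0.4225, -0.1858, 0.0383]
tool_rot: [0.987, 0.163, 0.001, 0.001]
contact_force: [-0.4, 0.5, -1.7]
gripper_width: 0.0425
```

```bash
python3 d.py .42,-.18,.031
```

```text
delta mm [-0.5 -6.3  7.2] rot [ 0.003 -0.002  0.005] n50 0.2
t 4.35 tcp [ 0.4225 -0.1858  0.0383] w 0.0425 F [-0.4  0.5 -1.7]
```

>>> jog_arm --rows '[{"tx": 0, "ty": -0.003, "tz": 0.005, "ax": 0, "ay": 0, "az": 0, "gripper": 1}, {"tx": 0, "ty": 0, "tz": 0.002, "ax": 0.003, "ay": -0.002, "az": 0, "gripper": 1}, {"tx": 0, "ty": 0, "tz": 0.001, "ax": 0, "ay": 0, "az": 0, "gripper": 1}]'

```text
time_s: 4.65
tcp_pos: [0.422, -0.1849, 0.0299]
tool_rot: [0.987, 0.162, -0.0, 0.0]
contact_force: [-0.3, -0.6, -1.8]
gripper_width: 0.0425
```

```bash
python3 d.py .42,-.18,.031
```

```text
delta mm [-0.3 -5.3 -1.1] rot [0.    0.    0.003] n50 0.1
t 4.65 tcp [ 0.422  -0.1849  0.0299] w 0.0425 F [-0.3 -0.6 -1.8]
```

>>> jog_arm --rows '[{"tx": 0, "ty": 0, "tz": 0, "ax": 0, "ay": 0, "az": 0, "gripper": 1}, {"tx": 0, "ty": 0, "tz": 0, "ax": 0, "ay": 0, "az": 0, "gripper": 0}, {"tx": 0, "ty": 0, "tz": 0, "ax": 0, "ay": 0, "az": 0, "gripper": 0}, {"tx": 0, "ty": 0, "tz": 0, "ax": 0, "ay": 0, "az": 0, "gripper": 0}, {"tx": 0, "ty": 0, "tz": 0, "ax": 0, "ay": 0, "az": 0, "gripper": 0}, {"tx": 0, "ty": 0, "tz": -0.01, "ax": 0, "ay": 0, "az": 0, "gripper": 0}, {"tx": 0, "ty": 0, "tz": -0.03, "ax": 0, "ay": 0, "az": 0, "gripper": 0}, {"tx": 0, "ty": 0, "tz": -0.03, "ax": 0, "ay": 0, "az": 0, "gripper": 0}]'

```text
time_s: 5.45
tcp_pos: [0.4208, -0.1843, 0.1016]
tool_rot: [0.987, 0.162, -0.002, -0.001]
contact_force: [0.9, -0.3, -0.9]
gripper_width: 0.0905
```

```bash
python3 d.py .569,-.2428,.105 .569,-.2428,.027
```

```text
delta mm [121.6 102.9  -4.1] rot [-0.003  0.003  0.003] n50 3.2
delta mm [ 0.  0. 78.] rot [0. 0. 0.] n50 1.6
t 5.45 tcp [ 0.4208 -0.1843  0.1016] w 0.0905 F [ 0.9 -0.3 -0.9]
```

>>> jog_arm --rows '[{"tx": 0.015, "ty": 0.013, "tz": -0.004, "ax": 0, "ay": 0, "az": 0, "gripper": 0}, {"tx": 0.03, "ty": 0.025, "tz": 0, "ax": 0, "ay": 0, "az": 0, "gripper": 0}, {"tx": 0.03, "ty": 0.025, "tz": 0, "ax": 0, "ay": 0, "az": 0, "gripper": 0}, {"tx": 0.025, "ty": 0.02, "tz": 0, "ax": 0, "ay": 0, "az": 0, "gripper": 0}, {"tx": 0.01, "ty": 0.01, "tz": 0, "ax": 0, "ay": 0, "az": 0, "gripper": 0}, {"tx": 0, "ty": 0, "tz": 0, "ax": 0, "ay": 0, "az": 0, "gripper": 0}]'

```text
time_s: 6.05
tcp_pos: [0.5613, -0.2396, 0.1162]
tool_rot: [0.987, 0.162, 0.003, 0.003]
contact_force: [0.7, -0.8, -0.1]
gripper_width: 0.0917
```

```bash
python3 d.py .569,-.2428,.105 .569,-.2428,.027;python3 - <<'E'
from h import *
shot('scene','a3s'); crop('a3s',190,80,450,280,3,'a3c')
E
```

```text
delta mm [ 6.2  5.4 11.3] rot [ 0.007 -0.005  0.003] n50 0.3
delta mm [ 0.  0. 78.] rot [0. 0. 0.] n50 1.6
t 6.05 tcp [ 0.5613 -0.2396  0.1162] w 0.0917 F [ 0.7 -0.8 -0.1]
```

View pics/a3c.png

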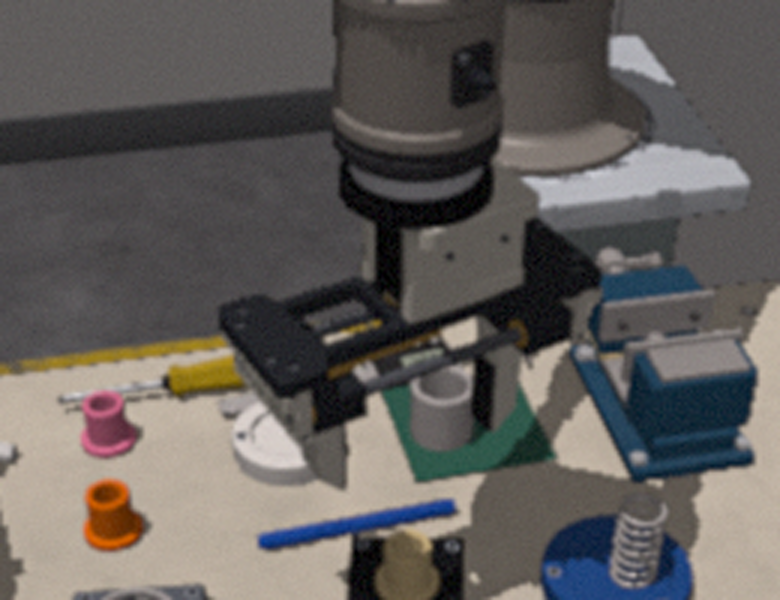

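The sleeve stands upright on the mat (440,405 in the crop). Next is the bush.

>>> jog_arm --rows '[{"tx": 0.006, "ty": 0.005, "tz": 0.02, "ax": 0.007, "ay": -0.005, "az": 0, "gripper": 0}, {"tx": 0, "ty": 0, "tz": 0.025, "ax": 0, "ay": 0, "az": 0, "gripper": 0}, {"tx": 0, "ty": 0, "tz": 0.02, "ax": 0, "ay": 0, "az": 0, "gripper": 0}, {"tx": 0, "ty": 0, "tz": 0.005, "ax": 0, "ay": 0, "az": 0, "gripper": 0}]'

```text
time_s: 6.5
tcp_pos: [0.5649, -0.2405, 0.0475]
tool_rot: [0.987, 0.162, -0.0, -0.0]
contact_force: [-0.5, 1.0, 1.2]
gripper_width: 0.092
```

```bash
python3 d.py .569,-.2428,.027
```

```text
delta mm [ 3.1  3.5 20.5] rot [-0.001  0.001  0.003] n50 0.4
t 6.5 tcp [ 0.5649 -0.2405  0.0475] w 0.092 F [-0.5  1.   1.2]
```

>>> jog_arm --rows '[{"tx": 0.003, "ty": 0.003, "tz": 0.012, "ax": 0, "ay": 0, "az": 0, "gripper": 0}, {"tx": 0, "ty": 0, "tz": 0.005, "ax": 0, "ay": 0, "az": 0, "gripper": 0}, {"tx": 0, "ty": 0, "tz": 0.002, "ax": 0, "ay": 0, "az": 0, "gripper": 0}]'

```text
time_s: 6.8
tcp_pos: [0.5682, -0.2422, 0.0291]
tool_rot: [0.987, 0.162, -0.0, -0.0]
contact_force: [-0.0, 0.2, 0.7]
gripper_width: 0.0918
```

```bash
python3 d.py .569,-.2428,.027
```

```text
delta mm [0.6 0.9 2.1] rot [-0.001  0.001  0.003] n50 0.0
t 6.8 tcp [ 0.5682 -0.2422  0.0291] w 0.0918 F [-0.   0.2  0.7]
```

>>> jog_arm --rows '[{"tx": 0.001, "ty": 0.001, "tz": 0.002, "ax": 0, "ay": 0, "az": 0, "gripper": 1}, {"tx": 0, "ty": 0, "tz": 0, "ax": 0, "ay": 0, "az": 0, "gripper": 1}, {"tx": 0, "ty": 0, "tz": 0, "ax": 0, "ay": 0, "az": 0, "gripper": 1}, {"tx": 0, "ty": 0, "tz": 0, "ax": 0, "ay": 0, "az": 0, "gripper": 1}, {"tx": 0, "ty": 0, "tz": 0, "ax": 0, "ay": 0, "az": 0, "gripper": 1}, {"tx": 0, "ty": 0, "tz": 0, "ax": 0, "ay": 0, "az": 0, "gripper": 1}, {"tx": 0, "ty": 0, "tz": 0, "ax": 0, "ay": 0, "az": 0, "gripper": 1}, {"tx": 0, "ty": 0, "tz": 0, "ax": 0, "ay": 0, "az": 0, "gripper": 1}]'

```text
time_s: 7.6
tcp_pos: [0.5706, -0.2434, 0.0292]
tool_rot: [0.987, 0.162, 0.001, 0.001]
contact_force: [-0.7, -0.1, 0.3]
gripper_width: 0.0326
```

>>> jog_arm --rows '[{"tx": 0, "ty": 0, "tz": 0, "ax": 0, "ay": 0, "az": 0, "gripper": 1}, {"tx": 0, "ty": 0, "tz": 0, "ax": 0, "ay": 0, "az": 0, "gripper": 1}, {"tx": 0, "ty": 0, "tz": 0, "ax": 0, "ay": 0, "az": 0, "gripper": 1}]'

```text
time_s: 7.9
tcp_pos: [0.5705, -0.2433, 0.0292]
tool_rot: [0.987, 0.162, 0.001, 0.001]
contact_force: [0.8, 0.5, 0.4]
gripper_width: 0.0267
```

```bash
python3 d.py .569,-.2428,.10 .415,-.290,.10
```

```text
delta mm [ -1.2  -0.9 -70.8] rot [ 0.002 -0.002  0.003] n50 1.4
delta mm [-161.    -4.1    0. ] rot [0. 0. 0.] n50 3.2
t 7.9 tcp [ 0.5705 -0.2433  0.0292] w 0.0267 F [0.8 0.5 0.4]
```

>>> jog_arm --rows '[{"tx": 0, "ty": 0, "tz": -0.02, "ax": 0, "ay": 0, "az": 0, "gripper": 1}, {"tx": 0, "ty": 0, "tz": -0.025, "ax": 0, "ay": 0, "az": 0, "gripper": 1}, {"tx": -0.015, "ty": 0, "tz": -0.01, "ax": 0, "ay": 0, "az": 0, "gripper": 1}, {"tx": -0.03, "ty": -0.001, "tz": 0, "ax": 0, "ay": 0, "az": 0, "gripper": 1}, {"tx": -0.035, "ty": -0.001, "tz": 0, "ax": 0, "ay": 0, "az": 0, "gripper": 1}, {"tx": -0.035, "ty": -0.001, "tz": 0, "ax": 0, "ay": 0, "az": 0, "gripper": 1}, {"tx": -0.02, "ty": 0, "tz": 0, "ax": 0, "ay": 0, "az": 0, "gripper": 1}, {"tx": 0, "ty": 0, "tz": 0, "ax": 0, "ay": 0, "az": 0, "gripper": 1}]'

```text
time_s: 8.7
tcp_pos: [0.4311, -0.2838, 0.0825]
tool_rot: [0.987, 0.163, -0.002, -0.001]
contact_force: [0.5, 0.4, -1.2]
gripper_width: 0.0271
```

```bash
python3 d.py .415,-.290,.03;python3 - <<'E'
from h import *
shot('scene','a4s'); crop('a4s',190,100,450,300,3,'a4c')
E
```

```text
delta mm [-17.    0.8  52.6] rot [-0.002  0.003  0.005] n50 1.1
t 8.7 tcp [ 0.4311 -0.2838  0.0825] w 0.0271 F [ 0.5  0.4 -1.2]
```

View pics/a4c.png

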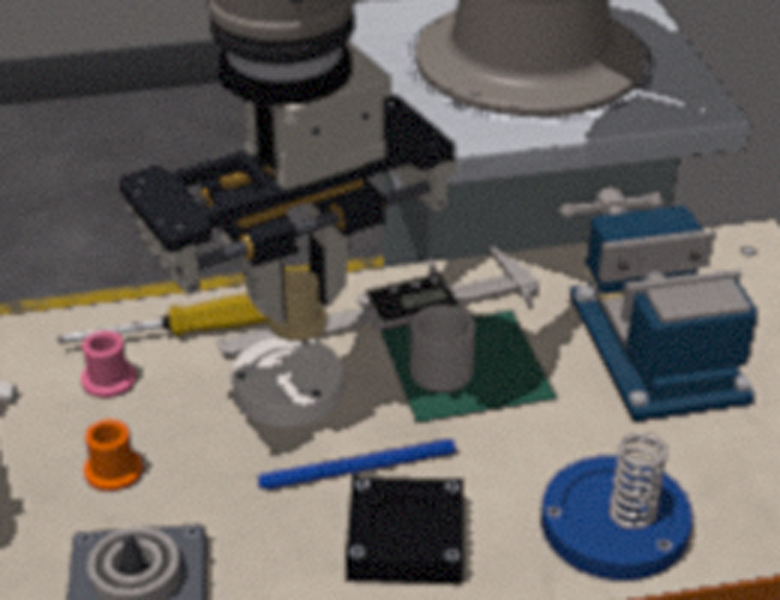

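>>> jog_arm --rows '[{"tx": -0.016, "ty": 0.001, "tz": 0.01, "ax": 0, "ay": 0, "az": 0, "gripper": 1}, {"tx": 0, "ty": 0, "tz": 0.02, "ax": 0, "ay": 0, "az": 0, "gripper": 1}, {"tx": 0, "ty": 0, "tz": 0.01, "ax": 0, "ay": 0, "az": 0, "gripper": 1}, {"tx": 0, "ty": 0, "tz": 0.002, "ax": 0, "ay": 0, "az": 0, "gripper": 1}]'

```text
time_s: 9.15
tcp_pos: [0.4191, -0.2902, 0.0398]
tool_rot: [0.987, 0.164, 0.0, 0.001]
contact_force: [-0.2, 0.5, -0.6]
gripper_width: 0.027
```

```bash
python3 d.py .415,-.290,.03
```

```text
delta mm [-3.8 -1.5  9.8] rot [ 0.001 -0.     0.006] n50 0.2
t 9.15 tcp [ 0.4191 -0.2902  0.0398] w 0.027 F [-0.2  0.5 -0.6]
```

>>> jog_arm --rows '[{"tx": -0.004, "ty": -0.001, "tz": 0.005, "ax": 0, "ay": 0, "az": 0, "gripper": 1}, {"tx": 0, "ty": 0, "tz": 0.003, "ax": 0, "ay": 0, "az": 0, "gripper": 1}, {"tx": 0, "ty": 0, "tz": 0.001, "ax": 0, "ay": 0, "az": 0, "gripper": 1}]'

```text
time_s: 9.45
tcp_pos: [0.416, -0.2904, 0.0306]
tool_rot: [0.986, 0.165, 0.0, 0.001]
contact_force: [0.2, 0.7, -1.4]
gripper_width: 0.0272
```

```bash
python3 d.py .415,-.290,.03
```

```text
delta mm [-0.8 -0.7  0.6] rot [ 0.002 -0.001  0.008] n50 0.0
t 9.45 tcp [ 0.416  -0.2904  0.0306] w 0.0272 F [ 0.2  0.7 -1.4]
```

>>> jog_arm --rows '[{"tx": -0.0005, "ty": 0, "tz": 0.001, "ax": 0.002, "ay": -0.001, "az": 0, "gripper": 1}, {"tx": 0, "ty": 0, "tz": 0.0005, "ax": 0, "ay": 0, "az": 0, "gripper": 1}]'

```text
time_s: 9.65
tcp_pos: [0.4159, -0.2907, 0.0294]
tool_rot: [0.986, 0.165, 0.0, 0.0]
contact_force: [0.6, 0.2, -1.0]
gripper_width: 0.0269
```

```bash
python3 d.py .415,-.290,.03
```

```text
delta mm [-0.7 -1.  -0.6] rot [ 0.001 -0.     0.008] n50 0.0
t 9.65 tcp [ 0.4159 -0.2907  0.0294] w 0.0269 F [ 0.6  0.2 -1. ]
```

>>> jog_arm --rows '[{"tx": 0, "ty": 0, "tz": 0, "ax": 0, "ay": 0, "az": 0, "gripper": 0}, {"tx": 0, "ty": 0, "tz": 0, "ax": 0, "ay": 0, "az": 0, "gripper": 0}, {"tx": 0, "ty": 0, "tz": 0, "ax": 0, "ay": 0, "az": 0, "gripper": 0}, {"tx": 0, "ty": 0, "tz": 0, "ax": 0, "ay": 0, "az": 0, "gripper": 0}, {"tx": 0, "ty": 0, "tz": -0.01, "ax": 0, "ay": 0, "az": 0, "gripper": 0}, {"tx": 0, "ty": 0, "tz": -0.03, "ax": 0, "ay": 0, "az": 0, "gripper": 0}, {"tx": 0, "ty": 0, "tz": -0.035, "ax": 0, "ay": 0, "az": 0, "gripper": 0}]'

```text
time_s: 10.35
tcp_pos: [0.4143, -0.2892, 0.1046]
tool_rot: [0.986, 0.165, -0.002, -0.003]
contact_force: [0.3, 0.2, -0.1]
gripper_width: 0.0787
```

```bash
python3 d.py .5887,-.104,.115 .5887,-.104,.042
```

```text
delta mm [ 225.1 -118.6  -10.5] rot [-0.006  0.003  0.008] n50 5.1
delta mm [ 0.  0. 73.] rot [0. 0. 0.] n50 1.5
t 10.35 tcp [ 0.4143 -0.2892  0.1046] w 0.0787 F [ 0.3  0.2 -0.1]
```

>>> jog_arm --rows '[{"tx": 0.015, "ty": -0.008, "tz": -0.01, "ax": 0, "ay": 0, "az": 0, "gripper": 0}, {"tx": 0.03, "ty": -0.016, "tz": -0.005, "ax": 0, "ay": 0, "az": 0, "gripper": 0}, {"tx": 0.035, "ty": -0.018, "tz": 0, "ax": 0, "ay": 0, "az": 0, "gripper": 0}, {"tx": 0.035, "ty": -0.018, "tz": 0, "ax": 0, "ay": 0, "az": 0, "gripper": 0}, {"tx": 0.035, "ty": -0.018, "tz": 0, "ax": 0, "ay": 0, "az": 0, "gripper": 0}, {"tx": 0.03, "ty": -0.016, "tz": 0, "ax": 0, "ay": 0, "az": 0, "gripper": 0}, {"tx": 0.015, "ty": -0.008, "tz": 0, "ax": 0, "ay": 0, "az": 0, "gripper": 0}, {"tx": 0, "ty": 0, "tz": 0, "ax": 0, "ay": 0, "az": 0, "gripper": 0}]'

```text
time_s: 11.15
tcp_pos: [0.5746, -0.1265, 0.1336]
tool_rot: [0.987, 0.163, 0.005, 0.004]
contact_force: [-0.7, -0.8, -0.1]
gripper_width: 0.0921
```

```bash
python3 d.py .5887,-.104,.115 .5887,-.104,.042;python3 - <<'E'
from h import *
shot('scene','a5s'); shot('top','a5'); crop('a5s',190,100,450,300,3,'a5c')
E
```

```text
delta mm [ 20.4 -17.   18.6] rot [ 0.009 -0.008  0.005] n50 0.6
delta mm [ 0.  0. 73.] rot [0. 0. 0.] n50 1.5
t 11.15 tcp [ 0.5746 -0.1265  0.1336] w 0.0921 F [-0.7 -0.8 -0.1]
```

View pics/a5c.png

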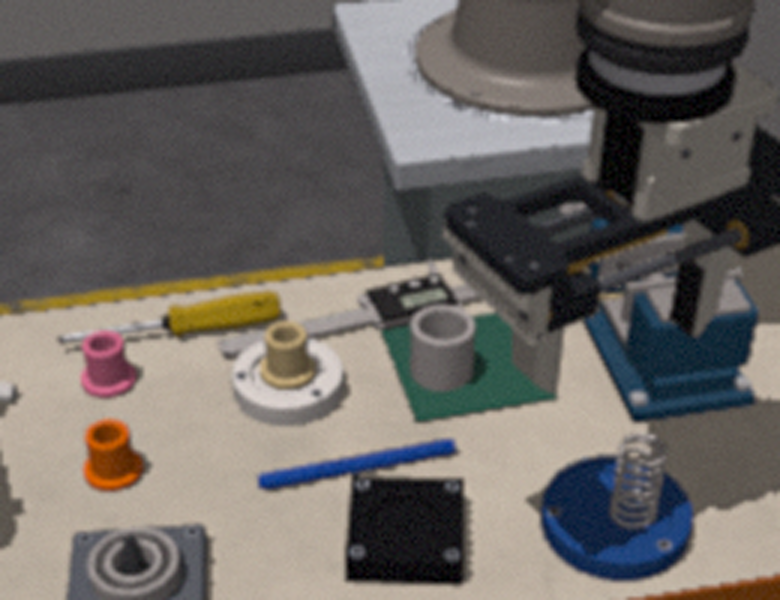

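The bush is seated upright in the white dish at (287,360). Next is the spring.

>>> jog_arm --rows '[{"tx": 0.012, "ty": -0.01, "tz": 0.005, "ax": 0.009, "ay": -0.008, "az": 0, "gripper": 0}, {"tx": 0.008, "ty": -0.007, "tz": 0.01, "ax": 0, "ay": 0, "az": 0, "gripper": 0}, {"tx": 0, "ty": 0, "tz": 0, "ax": 0, "ay": 0, "az": 0, "gripper": 0}]'

```text
time_s: 11.55
tcp_pos: [0.5863, -0.1063, 0.1177]
tool_rot: [0.987, 0.16, -0.001, -0.0]
contact_force: [-0.0, -0.2, 0.2]
gripper_width: 0.0917
```

```bash
python3 d.py .5887,-.104,.042
```

```text
delta mm [ 3.2 -1.4 75.7] rot [-0.001  0.002 -0.001] n50 1.5
t 11.55 tcp [ 0.5863 -0.1063  0.1177] w 0.0917 F [-0.  -0.2  0.2]
```

>>> jog_arm --rows '[{"tx": 0.002, "ty": -0.001, "tz": 0.015, "ax": 0, "ay": 0, "az": 0, "gripper": 0}, {"tx": 0, "ty": 0, "tz": 0.025, "ax": 0, "ay": 0, "az": 0, "gripper": 0}, {"tx": 0, "ty": 0, "tz": 0.02, "ax": 0, "ay": 0, "az": 0, "gripper": 0}, {"tx": 0, "ty": 0, "tz": 0.005, "ax": 0, "ay": 0, "az": 0, "gripper": 0}]'

```text
time_s: 11.95
tcp_pos: [0.5878, -0.1056, 0.0508]
tool_rot: [0.987, 0.16, -0.001, 0.0]
contact_force: [-1.3, 0.6, 0.3]
gripper_width: 0.0921
```

```bash
python3 d.py .5887,-.104,.042
```

```text
delta mm [ 1.4 -1.2  8.8] rot [ 0.     0.002 -0.002] n50 0.2
t 11.95 tcp [ 0.5878 -0.1056  0.0508] w 0.0921 F [-1.3  0.6  0.3]
```

>>> jog_arm --rows '[{"tx": 0.001, "ty": -0.001, "tz": 0.007, "ax": 0, "ay": 0, "az": 0, "gripper": 0}, {"tx": 0, "ty": 0, "tz": 0.002, "ax": 0, "ay": 0, "az": 0, "gripper": 0}, {"tx": 0, "ty": 0, "tz": 0, "ax": 0, "ay": 0, "az": 0, "gripper": 1}, {"tx": 0, "ty": 0, "tz": 0, "ax": 0, "ay": 0, "az": 0, "gripper": 1}, {"tx": 0, "ty": 0, "tz": 0, "ax": 0, "ay": 0, "az": 0, "gripper": 1}, {"tx": 0, "ty": 0, "tz": 0, "ax": 0, "ay": 0, "az": 0, "gripper": 1}, {"tx": 0, "ty": 0, "tz": 0, "ax": 0, "ay": 0, "az": 0, "gripper": 1}, {"tx": 0, "ty": 0, "tz": 0, "ax": 0, "ay": 0, "az": 0, "gripper": 1}]' --squeeze 15

```text
time_s: 12.75
tcp_pos: [0.5899, -0.1053, 0.0441]
tool_rot: [0.987, 0.159, 0.001, 0.001]
contact_force: [0.7, -0.2, -0.3]
gripper_width: 0.0483
```

>>> jog_arm --rows '[{"tx": 0, "ty": 0, "tz": 0, "ax": 0, "ay": 0, "az": 0, "gripper": 1}, {"tx": 0, "ty": 0, "tz": 0, "ax": 0, "ay": 0, "az": 0, "gripper": 1}, {"tx": 0, "ty": 0, "tz": 0, "ax": 0, "ay": 0, "az": 0, "gripper": 1}, {"tx": 0, "ty": 0, "tz": 0, "ax": 0, "ay": 0, "az": 0, "gripper": 1}, {"tx": 0, "ty": 0, "tz": 0, "ax": 0, "ay": 0, "az": 0, "gripper": 1}]'

```text
time_s: 13.25
tcp_pos: [0.59, -0.1053, 0.0443]
tool_rot: [0.987, 0.16, 0.001, 0.001]
contact_force: [-0.7, 0.2, 0.7]
gripper_width: 0.0277
```

```bash
python3 d.py .5887,-.104,.11 .569,-.2433,.11;python3 - <<'E'
from h import *
shot('scene','a6s'); crop('a6s',310,170,450,300,4,'a6c')
from fit import *
it=[(0.569,-0.2433,.020,[.021],.055),(.415,-.29,.018,[.038,.025],.05)]
sheet(it,'a5','a6s','n6')
E
```

```text
delta mm [ -0.7  -1.4 -65.7] rot [ 0.003 -0.002 -0.002] n50 1.3
delta mm [-62.9 125.9   0. ] rot [0. 0. 0.] n50 2.8
t 13.25 tcp [ 0.59   -0.1053  0.0443] w 0.0277 F [-0.7  0.2  0.7]
```

View pics/a6c.png

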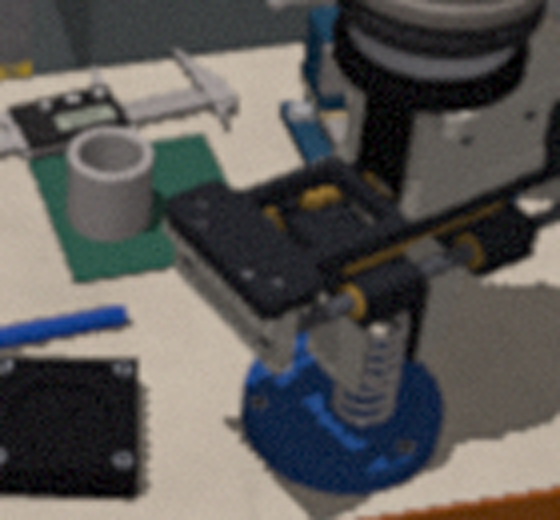

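View pics/n6.png

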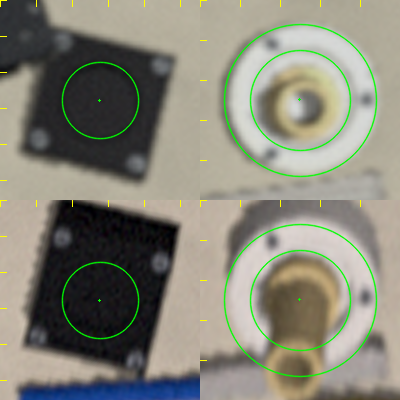

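The pocket centre holds in both views and the spring is gripped upright. I'll carry it to the black block.

>>> jog_arm --rows '[{"tx": 0, "ty": 0, "tz": -0.015, "ax": 0, "ay": 0, "az": 0, "gripper": 1}, {"tx": 0, "ty": 0, "tz": -0.02, "ax": 0, "ay": 0, "az": 0, "gripper": 1}, {"tx": -0.01, "ty": 0.02, "tz": -0.005, "ax": 0, "ay": 0, "az": 0, "gripper": 1}, {"tx": -0.015, "ty": 0.03, "tz": 0, "ax": 0, "ay": 0, "az": 0, "gripper": 1}, {"tx": -0.015, "ty": 0.03, "tz": 0, "ax": 0, "ay": 0, "az": 0, "gripper": 1}, {"tx": -0.012, "ty": 0.025, "tz": 0, "ax": 0, "ay": 0, "az": 0, "gripper": 1}, {"tx": -0.005, "ty": 0.01, "tz": 0, "ax": 0, "ay": 0, "az": 0, "gripper": 1}, {"tx": 0, "ty": 0, "tz": 0, "ax": 0, "ay": 0, "az": 0, "gripper": 1}]'

```text
time_s: 14.1
tcp_pos: [0.5711, -0.2349, 0.0851]
tool_rot: [0.987, 0.161, 0.0, 0.001]
contact_force: [-0.1, 0.2, -0.3]
gripper_width: 0.0274
```

```bash
python3 d.py .5688,-.2433,.0443
```

```text
delta mm [-4.9  7.1 40.8] rot [ 0.002 -0.     0.   ] n50 0.8
t 14.1 tcp [ 0.5711 -0.2349  0.0851] w 0.0274 F [-0.1  0.2 -0.3]
```

>>> jog_arm --rows '[{"tx": -0.004, "ty": 0.006, "tz": 0.01, "ax": 0, "ay": 0, "az": 0, "gripper": 1}, {"tx": 0, "ty": 0, "tz": 0.01, "ax": 0, "ay": 0, "az": 0, "gripper": 1}, {"tx": 0, "ty": 0, "tz": 0.003, "ax": 0, "ay": 0, "az": 0, "gripper": 1}]'

```text
time_s: 14.4
tcp_pos: [0.5694, -0.2395, 0.0601]
tool_rot: [0.987, 0.162, 0.0, 0.0]
contact_force: [-0.2, 0.5, -0.2]
gripper_width: 0.0279
```

```bash
python3 d.py .5688,-.2433,.0443
```

```text
delta mm [-1.8  3.4 15.8] rot [ 0.    -0.     0.002] n50 0.3
t 14.4 tcp [ 0.5694 -0.2395  0.0601] w 0.0279 F [-0.2  0.5 -0.2]
```

>>> jog_arm --rows '[{"tx": -0.002, "ty": 0.003, "tz": 0.004, "ax": 0, "ay": 0, "az": 0, "gripper": 1}, {"tx": 0, "ty": 0.001, "tz": 0.006, "ax": 0, "ay": 0, "az": 0, "gripper": 1}, {"tx": 0, "ty": 0, "tz": 0.003, "ax": 0, "ay": 0, "az": 0, "gripper": 1}, {"tx": 0, "ty": 0, "tz": 0.001, "ax": 0, "ay": 0, "az": 0, "gripper": 1}]'

```text
time_s: 14.8
tcp_pos: [0.5689, -0.2417, 0.0442]
tool_rot: [0.987, 0.163, -0.001, -0.001]
contact_force: [-3.3, 1.3, 10.6]
gripper_width: 0.0274
```

```bash
python3 d.py .5688,-.2433,.0443;python3 - <<'E'
from h import *
shot('scene','a7s'); crop('a7s',250,180,410,310,4,'a7c')
E
```

```text
delta mm [-0.6  1.5 -0.1] rot [-0.001  0.001  0.005] n50 0.0
t 14.8 tcp [ 0.5689 -0.2417  0.0442] w 0.0274 F [-3.3  1.3 10.6]
```

View pics/a7c.png

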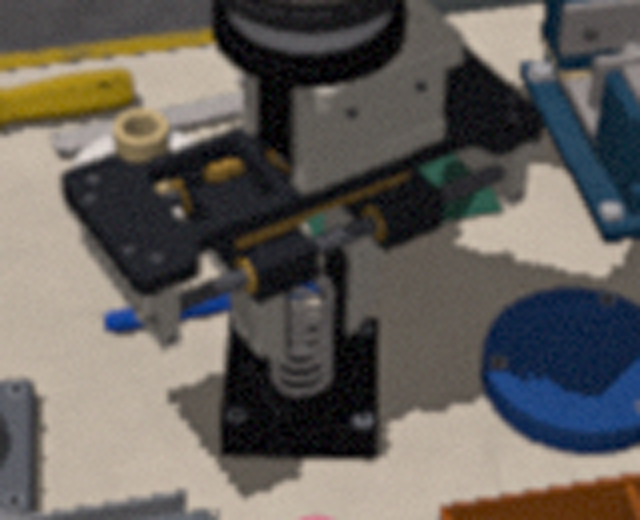

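Contact came at the expected seat height, so I'm releasing.

>>> jog_arm --rows '[{"tx": 0, "ty": 0, "tz": -0.0005, "ax": 0, "ay": 0, "az": 0, "gripper": 0}, {"tx": 0, "ty": 0, "tz": 0, "ax": 0, "ay": 0, "az": 0, "gripper": 0}, {"tx": 0, "ty": 0, "tz": 0, "ax": 0, "ay": 0, "az": 0, "gripper": 0}, {"tx": 0, "ty": 0, "tz": 0, "ax": 0, "ay": 0, "az": 0, "gripper": 0}, {"tx": 0, "ty": 0, "tz": -0.01, "ax": 0, "ay": 0, "az": 0, "gripper": 0}, {"tx": 0, "ty": 0, "tz": -0.03, "ax": 0, "ay": 0, "az": 0, "gripper": 0}, {"tx": 0, "ty": 0, "tz": -0.025, "ax": 0, "ay": 0, "az": 0, "gripper": 0}, {"tx": 0, "ty": 0, "tz": 0, "ax": 0, "ay": 0, "az": 0, "gripper": 0}]'

```text
time_s: 15.65
tcp_pos: [0.5692, -0.2417, 0.1135]
tool_rot: [0.987, 0.163, -0.001, -0.001]
contact_force: [0.8, -0.2, 1.7]
gripper_width: 0.087
```

```bash
python3 d.py .575,-.405,.11 .575,-.405,.0205
```

```text
delta mm [-47.1 156.4   3.3] rot [-0.001  0.001  0.005] n50 3.3
delta mm [ 0.   0.  89.5] rot [0. 0. 0.] n50 1.8
t 15.65 tcp [ 0.5692 -0.2417  0.1135] w 0.087 F [ 0.8 -0.2  1.7]
```

>>> jog_arm --rows '[{"tx": -0.006, "ty": 0.02, "tz": 0, "ax": 0, "ay": 0, "az": 0, "gripper": 0}, {"tx": -0.01, "ty": 0.034, "tz": 0, "ax": 0, "ay": 0, "az": 0, "gripper": 0}, {"tx": -0.01, "ty": 0.035, "tz": 0, "ax": 0, "ay": 0, "az": 0, "gripper": 0}, {"tx": -0.01, "ty": 0.034, "tz": 0, "ax": 0, "ay": 0, "az": 0, "gripper": 0}, {"tx": -0.006, "ty": 0.02, "tz": 0, "ax": 0, "ay": 0, "az": 0, "gripper": 0}, {"tx": 0, "ty": 0, "tz": 0, "ax": 0, "ay": 0, "az": 0, "gripper": 0}]'

```text
time_s: 16.25
tcp_pos: [0.5752, -0.3941, 0.112]
tool_rot: [0.986, 0.165, -0.001, -0.001]
contact_force: [-0.4, 0.3, -0.1]
gripper_width: 0.0919
```

```bash
python3 d.py .575,-.405,.0205;python3 - <<'E'
from h import *
shot('top','a8'); shot('scene','a8s'); crop('a8s',150,120,450,345,2.6,'a8c')
E
```

```text
delta mm [-3.7 10.4 91.5] rot [-0.002  0.001  0.008] n50 1.8
t 16.25 tcp [ 0.5752 -0.3941  0.112 ] w 0.0919 F [-0.4  0.3 -0.1]
```

View pics/a8c.png

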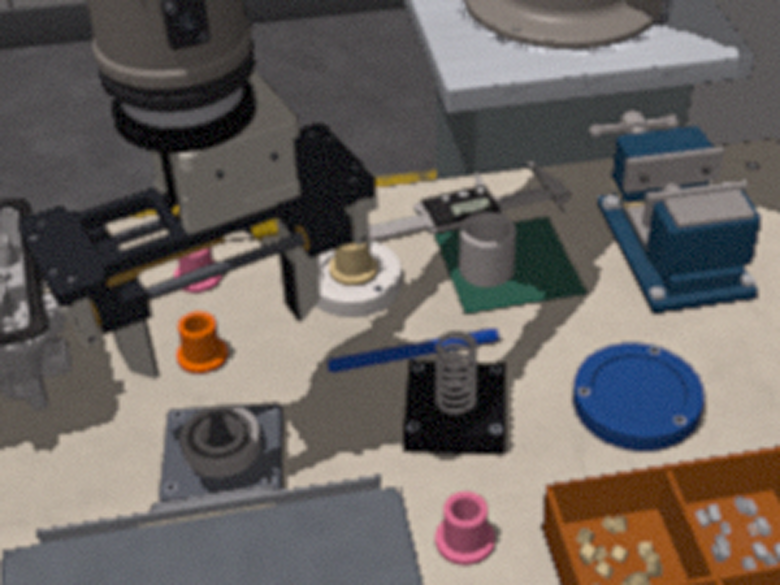

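The spring stands upright in the black block at (457,380). Next is the bearing.

>>> jog_arm --rows '[{"tx": -0.004, "ty": 0.01, "tz": 0.005, "ax": 0, "ay": 0, "az": 0, "gripper": 0}, {"tx": 0, "ty": 0, "tz": 0.02, "ax": 0, "ay": 0, "az": 0, "gripper": 0}, {"tx": 0, "ty": 0, "tz": 0.025, "ax": 0, "ay": 0, "az": 0, "gripper": 0}, {"tx": 0, "ty": 0, "tz": 0.015, "ax": 0, "ay": 0, "az": 0, "gripper": 0}, {"tx": 0, "ty": 0, "tz": 0.005, "ax": 0, "ay": 0, "az": 0, "gripper": 0}]'

```text
time_s: 16.85
tcp_pos: [0.5764, -0.3983, 0.0405]
tool_rot: [0.986, 0.168, -0.0, -0.002]
contact_force: [-0.7, 0.1, -0.1]
gripper_width: 0.0917
```

```bash
python3 d.py .575,-.405,.0205
```

```text
delta mm [-3.5  5.9 19.9] rot [-0.003  0.     0.016] n50 0.4
t 16.85 tcp [ 0.5764 -0.3983  0.0405] w 0.0917 F [-0.7  0.1 -0.1]
```

>>> jog_arm --rows '[{"tx": -0.003, "ty": 0.005, "tz": 0.007, "ax": 0, "ay": 0, "az": 0.01, "gripper": 0}, {"tx": 0, "ty": 0, "tz": 0.007, "ax": 0, "ay": 0, "az": 0, "gripper": 0}, {"tx": 0, "ty": 0, "tz": 0.002, "ax": 0, "ay": 0, "az": 0, "gripper": 0}]'

```text
time_s: 17.15
tcp_pos: [0.5757, -0.4041, 0.024]
tool_rot: [0.987, 0.164, -0.0, -0.001]
contact_force: [-0.6, -0.3, 0.3]
gripper_width: 0.0916
```

```bash
python3 d.py .575,-.405,.0205
```

```text
delta mm [-1.   0.6  3.5] rot [-0.003 -0.     0.006] n50 0.1
t 17.15 tcp [ 0.5757 -0.4041  0.024 ] w 0.0916 F [-0.6 -0.3  0.3]
```

>>> jog_arm --rows '[{"tx": -0.001, "ty": 0, "tz": 0.003, "ax": -0.003, "ay": 0, "az": 0, "gripper": 0}, {"tx": 0, "ty": 0, "tz": 0, "ax": 0, "ay": 0, "az": 0, "gripper": 0}]'

```text
time_s: 17.35
tcp_pos: [0.575, -0.4049, 0.0213]
tool_rot: [0.987, 0.164, 0.0, 0.001]
contact_force: [-0.1, 1.0, 0.0]
gripper_width: 0.0918
```

```bash
python3 d.py .575,-.405,.0205
```

```text
delta mm [-0.   0.1  0.8] rot [ 0.002 -0.001  0.006] n50 0.0
t 17.35 tcp [ 0.575  -0.4049  0.0213] w 0.0918 F [-0.1  1.   0. ]
```

>>> jog_arm --rows '[{"tx": 0, "ty": 0, "tz": 0.001, "ax": 0, "ay": 0, "az": 0, "gripper": 1}, {"tx": 0, "ty": 0, "tz": 0, "ax": 0, "ay": 0, "az": 0, "gripper": 1}, {"tx": 0, "ty": 0, "tz": 0, "ax": 0, "ay": 0, "az": 0, "gripper": 1}, {"tx": 0, "ty": 0, "tz": 0, "ax": 0, "ay": 0, "az": 0, "gripper": 1}, {"tx": 0, "ty": 0, "tz": 0, "ax": 0, "ay": 0, "az": 0, "gripper": 1}, {"tx": 0, "ty": 0, "tz": 0, "ax": 0, "ay": 0, "az": 0, "gripper": 1}, {"tx": 0, "ty": 0, "tz": 0, "ax": 0, "ay": 0, "az": 0, "gripper": 1}, {"tx": 0, "ty": 0, "tz": 0, "ax": 0, "ay": 0, "az": 0, "gripper": 1}]' --squeeze 30

```text
time_s: 18.15
tcp_pos: [0.5757, -0.4054, 0.0221]
tool_rot: [0.987, 0.164, 0.001, 0.002]
contact_force: [-0.4, 0.2, 0.8]
gripper_width: 0.0504
```

```bash
python3 d.py .575,-.405,.1 .582,-.1155,.1
```

```text
delta mm [ -0.4  -0.3 -77.9] rot [ 0.004 -0.002  0.006] n50 1.6
delta mm [  98.5 -272.3    0. ] rot [0. 0. 0.] n50 5.8
t 18.15 tcp [ 0.5757 -0.4054  0.0221] w 0.0504 F [-0.4  0.2  0.8]
```

>>> jog_arm --rows '[{"tx": 0, "ty": 0, "tz": -0.01, "ax": 0, "ay": 0, "az": 0, "gripper": 1}, {"tx": 0, "ty": 0, "tz": -0.02, "ax": 0, "ay": 0, "az": 0, "gripper": 1}, {"tx": 0, "ty": 0, "tz": -0.03, "ax": 0, "ay": 0, "az": 0, "gripper": 1}, {"tx": 0, "ty": 0, "tz": -0.03, "ax": 0, "ay": 0, "az": 0, "gripper": 1}, {"tx": 0, "ty": 0, "tz": -0.015, "ax": 0, "ay": 0, "az": 0, "gripper": 1}, {"tx": 0, "ty": 0, "tz": 0, "ax": 0, "ay": 0, "az": 0, "gripper": 1}]'

```text
time_s: 18.75
tcp_pos: [0.5747, -0.4046, 0.1321]
tool_rot: [0.987, 0.164, 0.001, 0.001]
contact_force: [0.0, -0.0, -1.2]
gripper_width: 0.0507
```

```bash
python3 d.py  .582,-.1155,.12
python3 - <<'E'
from h import *
shot('top','a9'); shot('scene','a9s'); crop('a9s',170,100,370,320,2.7,'a9c')
from fit import *
sheet([(0.575,-0.405,.014,[.0075],.05),(0.575,-0.405,.048,[.003],.05)],'a9','a9s','n9')
E
```

```text
delta mm [ 100.2 -271.3   11.7] rot [ 0.002 -0.001  0.006] n50 5.8
t 18.75 tcp [ 0.5747 -0.4046  0.1321] w 0.0507 F [ 0.  -0.  -1.2]
```

View pics/a9c.png

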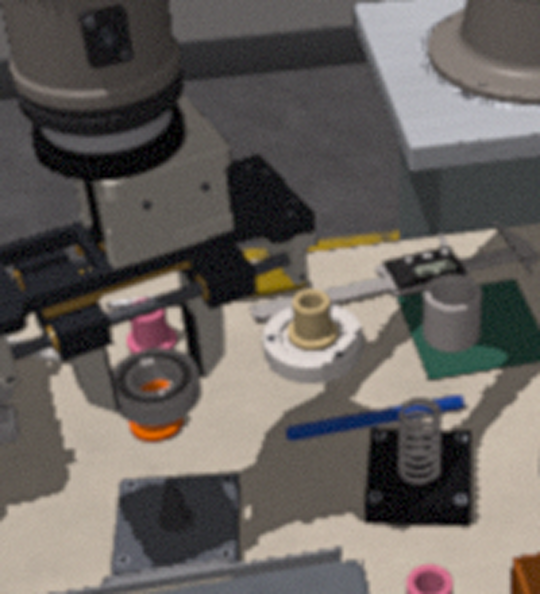

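View pics/n9.png

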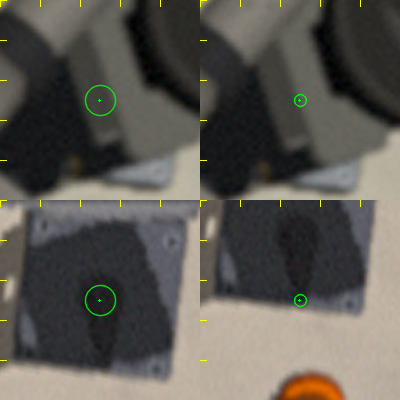

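The bearing is held level above the plate, with the mandrel clear. I'll carry it to the blue dish at z 0.13, above the spring.

>>> jog_arm --rows '[{"tx": 0.007, "ty": -0.018, "tz": 0, "ax": 0, "ay": 0, "az": 0, "gripper": 1}, {"tx": 0.012, "ty": -0.032, "tz": 0, "ax": 0, "ay": 0, "az": 0, "gripper": 1}, {"tx": 0.013, "ty": -0.035, "tz": 0, "ax": 0, "ay": 0, "az": 0, "gripper": 1}, {"tx": 0.013, "ty": -0.035, "tz": 0, "ax": 0, "ay": 0, "az": 0, "gripper": 1}, {"tx": 0.013, "ty": -0.035, "tz": 0, "ax": 0, "ay": 0, "az": 0, "gripper": 1}, {"tx": 0.013, "ty": -0.035, "tz": 0, "ax": 0, "ay": 0, "az": 0, "gripper": 1}, {"tx": 0.012, "ty": -0.03, "tz": 0, "ax": 0, "ay": 0, "az": 0, "gripper": 1}, {"tx": 0.006, "ty": -0.015, "tz": 0, "ax": 0, "ay": 0, "az": 0, "gripper": 1}]'

```text
time_s: 19.65
tcp_pos: [0.5751, -0.1438, 0.1164]
tool_rot: [0.987, 0.16, -0.01, -0.008]
contact_force: [-0.5, 0.7, -1.2]
gripper_width: 0.0506
```

```bash
python3 d.py  .582,-.1155,.022
```

```text
delta mm [ 17.  -22.9  94.6] rot [-0.018  0.017 -0.001] n50 2.0
t 19.65 tcp [ 0.5751 -0.1438  0.1164] w 0.0506 F [-0.5  0.7 -1.2]
```

>>> jog_arm --rows '[{"tx": 0.01, "ty": -0.014, "tz": 0.005, "ax": -0.018, "ay": 0.017, "az": 0, "gripper": 1}, {"tx": 0.006, "ty": -0.008, "tz": 0.02, "ax": 0, "ay": 0, "az": 0, "gripper": 1}, {"tx": 0, "ty": 0, "tz": 0.025, "ax": 0, "ay": 0, "az": 0, "gripper": 1}, {"tx": 0, "ty": 0, "tz": 0.015, "ax": 0, "ay": 0, "az": 0, "gripper": 1}, {"tx": 0, "ty": 0, "tz": 0.003, "ax": 0, "ay": 0, "az": 0, "gripper": 1}]'

```text
time_s: 20.15
tcp_pos: [0.5819, -0.1146, 0.0427]
tool_rot: [0.987, 0.162, -0.002, -0.001]
contact_force: [-0.0, 1.0, -0.4]
gripper_width: 0.0506
```

```bash
python3 d.py  .582,-.1155,.022
```

```text
delta mm [-0.1  1.  20.7] rot [-0.002  0.004  0.003] n50 0.4
t 20.15 tcp [ 0.5819 -0.1146  0.0427] w 0.0506 F [-0.   1.  -0.4]
```

>>> jog_arm --rows '[{"tx": 0, "ty": 0.001, "tz": 0.007, "ax": -0.002, "ay": 0.003, "az": 0, "gripper": 1}, {"tx": 0, "ty": 0, "tz": 0.006, "ax": 0, "ay": 0, "az": 0, "gripper": 1}, {"tx": 0, "ty": 0, "tz": 0.002, "ax": 0, "ay": 0, "az": 0, "gripper": 1}]'

```text
time_s: 20.45
tcp_pos: [0.582, -0.1168, 0.0263]
tool_rot: [0.987, 0.162, -0.001, 0.0]
contact_force: [0.1, -0.3, -1.2]
gripper_width: 0.0504
```

```bash
python3 d.py  .582,-.1155,.022
python3 - <<'E'
from h import *
shot('scene','b1s'); crop('b1s',300,170,460,300,4,'b1c')
E
```

```text
delta mm [ 0.4 -1.2  4.3] rot [-0.     0.001  0.002] n50 0.1
t 20.45 tcp [ 0.582  -0.1168  0.0263] w 0.0504 F [ 0.1 -0.3 -1.2]
```

View pics/b1c.png

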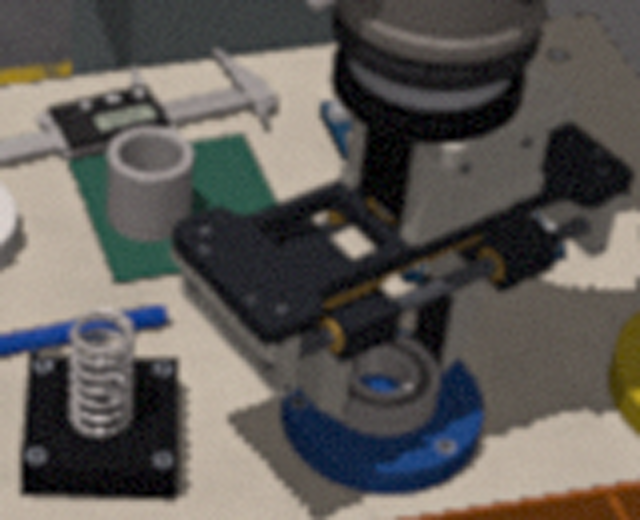

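>>> jog_arm --rows '[{"tx": 0, "ty": -0.001, "tz": 0.003, "ax": 0, "ay": 0, "az": 0, "gripper": 1}, {"tx": 0, "ty": 0, "tz": 0.001, "ax": 0, "ay": 0, "az": 0, "gripper": 1}, {"tx": 0, "ty": 0, "tz": 0.0005, "ax": 0, "ay": 0, "az": 0, "gripper": 1}]'

```text
time_s: 20.8
tcp_pos: [0.5824, -0.1163, 0.0227]
tool_rot: [0.987, 0.161, 0.0, 0.001]
contact_force: [0.0, 0.1, -0.8]
gripper_width: 0.0504
```

```bash
python3 d.py  .582,-.1155,.022
```

```text
delta mm [-0.2 -0.9  0.7] rot [ 0.001 -0.001  0.001] n50 0.0
t 20.8 tcp [ 0.5824 -0.1163  0.0227] w 0.0504 F [ 0.   0.1 -0.8]
```

>>> jog_arm --rows '[{"tx": 0, "ty": 0, "tz": 0.001, "ax": 0, "ay": 0, "az": 0, "gripper": 1}, {"tx": 0, "ty": 0, "tz": 0.001, "ax": 0, "ay": 0, "az": 0, "gripper": 1}]'

```text
time_s: 21.0
tcp_pos: [0.5827, -0.1163, 0.0219]
tool_rot: [0.987, 0.162, 0.001, 0.001]
contact_force: [-4.1, 1.1, 10.9]
gripper_width: 0.0506
```

Contact is 11 N at the expected height. Releasing.

>>> jog_arm --rows '[{"tx": 0, "ty": 0, "tz": 0, "ax": 0, "ay": 0, "az": 0, "gripper": 0}, {"tx": 0, "ty": 0, "tz": 0, "ax": 0, "ay": 0, "az": 0, "gripper": 0}, {"tx": 0, "ty": 0, "tz": 0, "ax": 0, "ay": 0, "az": 0, "gripper": 0}, {"tx": 0, "ty": 0, "tz": 0, "ax": 0, "ay": 0, "az": 0, "gripper": 0}, {"tx": 0, "ty": 0, "tz": -0.01, "ax": 0, "ay": 0, "az": 0, "gripper": 0}, {"tx": 0, "ty": 0, "tz": -0.03, "ax": 0, "ay": 0, "az": 0, "gripper": 0}, {"tx": 0, "ty": 0, "tz": -0.03, "ax": 0, "ay": 0, "az": 0, "gripper": 0}, {"tx": 0, "ty": 0, "tz": -0.01, "ax": 0, "ay": 0, "az": 0, "gripper": 0}]'

```text
time_s: 21.8
tcp_pos: [0.582, -0.1159, 0.1047]
tool_rot: [0.987, 0.162, -0.0, 0.0]
contact_force: [1.1, -0.4, -0.5]
gripper_width: 0.0918
```

```bash
python3 - <<'E'
from h import *
shot('top','b2');shot('scene','b2s'); crop('b2s',170,100,450,310,2.8,'b2c')
from fit import *
sheet([(0.421,-0.185,.045,[.0215],.05),(0.575,-0.405,.014,[.0075,.04],.05),(0.575,-0.405,.048,[.003],.05),(.582,-.1155,.018,[.033],.05)],'b2','b2s','n10')
E
python3 d.py .4215,-.185,.12 .4215,-.185,.031
```

```text
delta mm [-173.9   14.5  -16.5] rot [0.    0.001 0.002] n50 3.5
delta mm [ 0.  0. 89.] rot [0. 0. 0.] n50 1.8
t 21.9 tcp [ 0.5817 -0.1159  0.1033] w 0.0918 F [-0.3 -0.   0.2]
```

View pics/b2c.png

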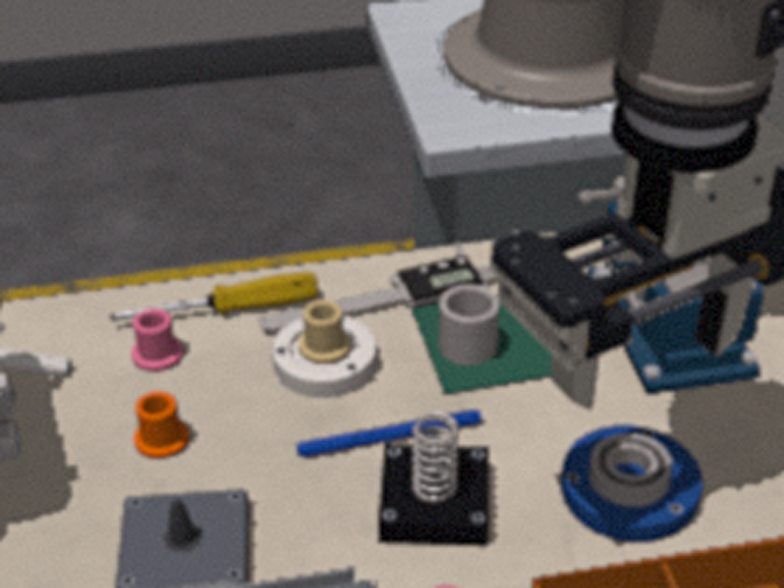

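View pics/n10.png

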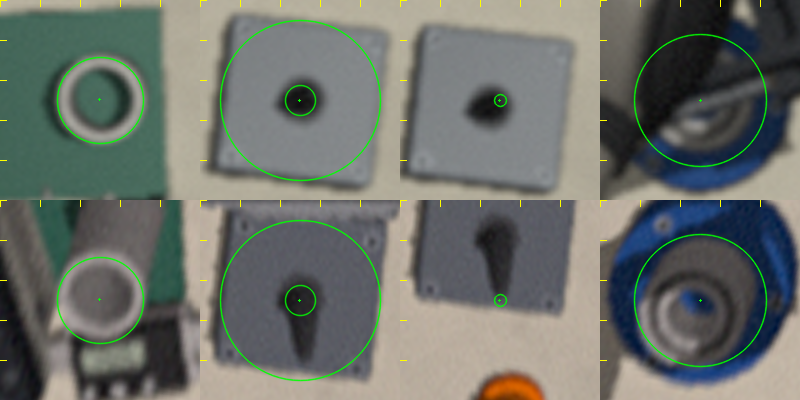

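The bearing is in the blue dish, the mandrel is bare and the sleeve is at (0.421,-0.185). Fetching the sleeve.

>>> jog_arm --rows '[{"tx": -0.015, "ty": 0.001, "tz": -0.01, "ax": 0, "ay": 0, "az": 0, "gripper": 0}, {"tx": -0.03, "ty": 0.003, "tz": 0, "ax": 0, "ay": 0, "az": 0, "gripper": 0}, {"tx": -0.035, "ty": 0.003, "tz": 0, "ax": 0, "ay": 0, "az": 0, "gripper": 0}, {"tx": -0.035, "ty": 0.003, "tz": 0, "ax": 0, "ay": 0, "az": 0, "gripper": 0}, {"tx": -0.03, "ty": 0.003, "tz": 0, "ax": 0, "ay": 0, "az": 0, "gripper": 0}, {"tx": -0.015, "ty": 0.001, "tz": 0, "ax": 0, "ay": 0, "az": 0, "gripper": 0}, {"tx": 0, "ty": 0, "tz": 0, "ax": 0, "ay": 0, "az": 0, "gripper": 0}]'

```text
time_s: 22.6
tcp_pos: [0.4248, -0.1789, 0.1048]
tool_rot: [0.987, 0.162, -0.006, -0.004]
contact_force: [-0.0, -0.1, 0.5]
gripper_width: 0.0919
```

```bash
python3 d.py .421,-.185,.09 .421,-.185,.031
```

```text
delta mm [-5.4  4.7 14.8] rot [-0.01   0.011  0.004] n50 0.3
delta mm [ 0.  0. 59.] rot [0. 0. 0.] n50 1.2
t 22.6 tcp [ 0.4248 -0.1789  0.1048] w 0.0919 F [-0.  -0.1  0.5]
```

>>> jog_arm --rows '[{"tx": -0.005, "ty": 0.005, "tz": 0.01, "ax": -0.01, "ay": 0.01, "az": 0, "gripper": 0}, {"tx": 0, "ty": 0, "tz": 0.02, "ax": 0, "ay": 0, "az": 0, "gripper": 0}, {"tx": 0, "ty": 0, "tz": 0.02, "ax": 0, "ay": 0, "az": 0, "gripper": 0}, {"tx": 0, "ty": 0, "tz": 0.004, "ax": 0, "ay": 0, "az": 0, "gripper": 0}]'

```text
time_s: 23.0
tcp_pos: [0.4227, -0.1848, 0.0473]
tool_rot: [0.987, 0.162, -0.0, -0.0]
contact_force: [0.0, -0.6, -0.2]
gripper_width: 0.0915
```

```bash
python3 d.py .421,-.185,.031
```

```text
delta mm [-1.7 -0.3 16.3] rot [-0.001 -0.     0.002] n50 0.3
t 23.0 tcp [ 0.4227 -0.1848  0.0473] w 0.0915 F [ 0.  -0.6 -0.2]
```

>>> jog_arm --rows '[{"tx": -0.0015, "ty": 0, "tz": 0.01, "ax": 0, "ay": 0, "az": 0, "gripper": 0}, {"tx": 0, "ty": 0, "tz": 0.004, "ax": 0, "ay": 0, "az": 0, "gripper": 0}, {"tx": 0, "ty": 0, "tz": 0.001, "ax": 0, "ay": 0, "az": 0, "gripper": 0}]'

```text
time_s: 23.3
tcp_pos: [0.422, -0.1846, 0.0306]
tool_rot: [0.987, 0.162, -0.0, -0.001]
contact_force: [0.2, -0.5, 1.1]
gripper_width: 0.0917
```

```bash
python3 d.py .421,-.185,.031
```

```text
delta mm [-1.1  0.  -0.4] rot [-0.002  0.001  0.004] n50 0.0
t 23.3 tcp [ 0.422  -0.1846  0.0306] w 0.0917 F [ 0.2 -0.5  1.1]
```

>>> jog_arm --rows '[{"tx": -0.001, "ty": 0, "tz": 0, "ax": 0, "ay": 0, "az": 0, "gripper": 1}, {"tx": 0, "ty": 0, "tz": 0, "ax": 0, "ay": 0, "az": 0, "gripper": 1}, {"tx": 0, "ty": 0, "tz": 0, "ax": 0, "ay": 0, "az": 0, "gripper": 1}, {"tx": 0, "ty": 0, "tz": 0, "ax": 0, "ay": 0, "az": 0, "gripper": 1}, {"tx": 0, "ty": 0, "tz": 0, "ax": 0, "ay": 0, "az": 0, "gripper": 1}, {"tx": 0, "ty": 0, "tz": 0, "ax": 0, "ay": 0, "az": 0, "gripper": 1}, {"tx": 0, "ty": 0, "tz": 0, "ax": 0, "ay": 0, "az": 0, "gripper": 1}, {"tx": 0, "ty": 0, "tz": 0, "ax": 0, "ay": 0, "az": 0, "gripper": 1}]' --squeeze 20

```text
time_s: 24.1
tcp_pos: [0.4223, -0.1857, 0.0324]
tool_rot: [0.987, 0.162, 0.001, 0.001]
contact_force: [-0.3, 0.5, -1.2]
gripper_width: 0.0421
```

>>> jog_arm --rows '[{"tx": 0, "ty": 0, "tz": 0, "ax": 0, "ay": 0, "az": 0, "gripper": 1}, {"tx": 0, "ty": 0, "tz": 0, "ax": 0, "ay": 0, "az": 0, "gripper": 1}]'

```text
time_s: 24.3
tcp_pos: [0.4223, -0.1857, 0.0324]
tool_rot: [0.987, 0.162, 0.001, 0.001]
contact_force: [-0.2, 0.4, 0.1]
gripper_width: 0.0422
```

```bash
python3 d.py .421,-.185,.13 .5755,-.405,.13
```

```text
delta mm [ -0.8  -0.9 -97.6] rot [ 0.001 -0.002  0.004] n50 2.0
delta mm [ 76.7 257.6   0. ] rot [0. 0. 0.] n50 5.4
t 24.3 tcp [ 0.4223 -0.1857  0.0324] w 0.0422 F [-0.2  0.4  0.1]
```

>>> jog_arm --rows '[{"tx": 0, "ty": 0, "tz": -0.015, "ax": 0, "ay": 0, "az": 0, "gripper": 1}, {"tx": 0, "ty": 0, "tz": -0.03, "ax": 0, "ay": 0, "az": 0, "gripper": 1}, {"tx": 0, "ty": 0, "tz": -0.03, "ax": 0, "ay": 0, "az": 0, "gripper": 1}, {"tx": 0, "ty": 0, "tz": -0.02, "ax": 0, "ay": 0, "az": 0, "gripper": 1}, {"tx": 0.005, "ty": 0.015, "tz": 0, "ax": 0, "ay": 0, "az": 0, "gripper": 1}, {"tx": 0.009, "ty": 0.031, "tz": 0, "ax": 0, "ay": 0, "az": 0, "gripper": 1}, {"tx": 0.01, "ty": 0.034, "tz": 0, "ax": 0, "ay": 0, "az": 0, "gripper": 1}, {"tx": 0.01, "ty": 0.034, "tz": 0, "ax": 0, "ay": 0, "az": 0, "gripper": 1}]'

```text
time_s: 25.1
tcp_pos: [0.4891, -0.2806, 0.1298]
tool_rot: [0.986, 0.164, -0.002, -0.002]
contact_force: [0.6, -0.4, -1.7]
gripper_width: 0.042
```

```bash
python3 d.py .5755,-.405,.125
```

```text
delta mm [ 41.5 145.7   3.9] rot [-0.005  0.003  0.007] n50 3.0
t 25.1 tcp [ 0.4891 -0.2806  0.1298] w 0.042 F [ 0.6 -0.4 -1.7]
```

>>> jog_arm --rows '[{"tx": 0.01, "ty": 0.034, "tz": 0, "ax": 0, "ay": 0, "az": 0, "gripper": 1}, {"tx": 0.01, "ty": 0.034, "tz": 0, "ax": 0, "ay": 0, "az": 0, "gripper": 1}, {"tx": 0.01, "ty": 0.034, "tz": 0, "ax": 0, "ay": 0, "az": 0, "gripper": 1}, {"tx": 0.006, "ty": 0.022, "tz": 0, "ax": 0, "ay": 0, "az": 0, "gripper": 1}, {"tx": 0.003, "ty": 0.008, "tz": 0, "ax": 0, "ay": 0, "az": 0, "gripper": 1}, {"tx": 0, "ty": 0, "tz": 0, "ax": 0, "ay": 0, "az": 0, "gripper": 1}]'

```text
time_s: 25.7
tcp_pos: [0.5714, -0.4, 0.1242]
tool_rot: [0.987, 0.163, -0.003, -0.004]
contact_force: [-0.3, 1.2, -1.4]
gripper_width: 0.0423
```

```bash
python3 d.py .5755,-.405,.09
```

```text
delta mm [ 2.5  6.3 34.2] rot [-0.009  0.005  0.005] n50 0.7
t 25.7 tcp [ 0.5714 -0.4     0.1242] w 0.0423 F [-0.3  1.2 -1.4]
```

>>> jog_arm --rows '[{"tx": 0.0025, "ty": 0.005, "tz": 0.01, "ax": -0.008, "ay": 0.005, "az": 0, "gripper": 1}, {"tx": 0, "ty": 0, "tz": 0.012, "ax": 0, "ay": 0, "az": 0, "gripper": 1}, {"tx": 0, "ty": 0, "tz": 0.004, "ax": 0, "ay": 0, "az": 0, "gripper": 1}, {"tx": 0, "ty": 0, "tz": 0, "ax": 0, "ay": 0, "az": 0, "gripper": 1}]'

```text
time_s: 26.1
tcp_pos: [0.5739, -0.4017, 0.0941]
tool_rot: [0.987, 0.163, -0.001, -0.002]
contact_force: [-0.4, -0.2, -0.6]
gripper_width: 0.0426
```

```bash
python3 d.py .5755,-.405,.0434
python3 - <<'E'
from h import *
shot('scene','b3s'); crop('b3s',170,170,300,320,4,'b3c')
E
```

```text
delta mm [ 0.6  3.9 50.7] rot [-0.005  0.002  0.005] n50 1.0
t 26.1 tcp [ 0.5739 -0.4017  0.0941] w 0.0426 F [-0.4 -0.2 -0.6]
```

View pics/b3c.png

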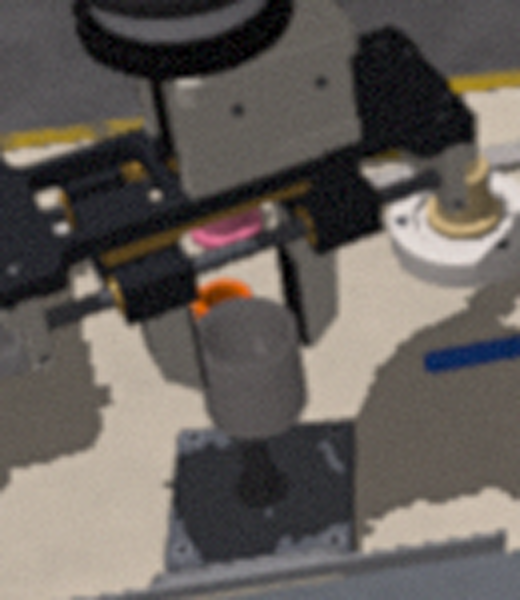

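Run:
```python
from h import *
i,f,R,t=cam('scene')
for P in [(.5755,-.405,.014),(.5755,-.405,.048),(.5739,-.4017,.065),(.5739,-.4017,.107)]:
    c=R@np.array(P)+t; print(P,(c[0]/c[2]*f+i['cx']-170)*4,(c[1]/c[2]*f+i['cy']-170)*4)
```

```text
(0.5755, -0.405, 0.014) 260.15999213946975 483.8809487504566
(0.5755, -0.405, 0.048) 250.4974329751567 431.26770871949225
(0.5739, -0.4017, 0.065) 253.08760661658857 399.9158056969684
(0.5739, -0.4017, 0.107) 240.2805930821503 328.47045072211995
```

>>> jog_arm --rows '[{"tx": 0.001, "ty": 0.002, "tz": 0.006, "ax": -0.004, "ay": 0.002, "az": 0, "gripper": 1}, {"tx": 0, "ty": 0, "tz": 0.012, "ax": 0, "ay": 0, "az": 0, "gripper": 1}, {"tx": 0, "ty": 0, "tz": 0.01, "ax": 0, "ay": 0, "az": 0, "gripper": 1}, {"tx": 0, "ty": 0, "tz": 0.003, "ax": 0, "ay": 0, "az": 0, "gripper": 1}]'

```text
time_s: 26.55
tcp_pos: [0.5761, -0.4032, 0.0623]
tool_rot: [0.987, 0.164, 0.001, 0.001]
contact_force: [-0.4, -1.4, -0.0]
gripper_width: 0.0418
```

```bash
python3 d.py .5755,-.404,.0434
```

```text
delta mm [-0.9  0.6 18.9] rot [ 0.002 -0.001  0.006] n50 0.4
t 26.55 tcp [ 0.5761 -0.4032  0.0623] w 0.0418 F [-0.4 -1.4 -0. ]
```

>>> jog_arm --rows '[{"tx": 0, "ty": 0, "tz": 0.006, "ax": 0, "ay": 0, "az": 0, "gripper": 1}, {"tx": 0, "ty": 0, "tz": 0.006, "ax": 0, "ay": 0, "az": 0, "gripper": 1}, {"tx": 0, "ty": 0, "tz": 0.002, "ax": 0, "ay": 0, "az": 0, "gripper": 1}]'

```text
time_s: 26.85
tcp_pos: [0.5759, -0.403, 0.0464]
tool_rot: [0.987, 0.164, 0.0, 0.0]
contact_force: [0.3, 0.1, -1.4]
gripper_width: 0.0421
```

```bash
python3 d.py .5755,-.404,.0434
```

```text
delta mm [-0.7  0.8  3. ] rot [ 0.001 -0.001  0.006] n50 0.1
t 26.85 tcp [ 0.5759 -0.403   0.0464] w 0.0421 F [ 0.3  0.1 -1.4]
```

>>> jog_arm --rows '[{"tx": 0, "ty": 0, "tz": 0.002, "ax": 0, "ay": 0, "az": 0, "gripper": 1}, {"tx": 0, "ty": 0, "tz": 0.001, "ax": 0, "ay": 0, "az": 0, "gripper": 1}]'

```text
time_s: 27.05
tcp_pos: [0.576, -0.4031, 0.0434]
tool_rot: [0.987, 0.164, 0.001, 0.0]
contact_force: [-1.2, 2.1, 4.1]
gripper_width: 0.0423
```

The sleeve touched down at the expected height. Releasing and backing off.

>>> jog_arm --rows '[{"tx": 0, "ty": 0, "tz": 0, "ax": 0, "ay": 0, "az": 0, "gripper": 0}, {"tx": 0, "ty": 0, "tz": 0, "ax": 0, "ay": 0, "az": 0, "gripper": 0}, {"tx": 0, "ty": 0, "tz": 0, "ax": 0, "ay": 0, "az": 0, "gripper": 0}, {"tx": 0, "ty": 0, "tz": 0, "ax": 0, "ay": 0, "az": 0, "gripper": 0}, {"tx": 0, "ty": 0, "tz": -0.01, "ax": 0, "ay": 0, "az": 0, "gripper": 0}, {"tx": 0, "ty": 0, "tz": -0.03, "ax": 0, "ay": 0, "az": 0, "gripper": 0}, {"tx": 0, "ty": 0, "tz": -0.04, "ax": 0, "ay": 0, "az": 0, "gripper": 0}, {"tx": 0, "ty": 0, "tz": -0.04, "ax": 0, "ay": 0, "az": 0, "gripper": 0}]'

```text
time_s: 27.85
tcp_pos: [0.5738, -0.4014, 0.163]
tool_rot: [0.987, 0.163, -0.003, -0.004]
contact_force: [1.2, -0.8, -0.3]
gripper_width: 0.0917
```

>>> jog_arm --rows '[{"tx": -0.03, "ty": 0, "tz": -0.02, "ax": 0, "ay": 0, "az": 0, "gripper": 0}, {"tx": -0.04, "ty": 0, "tz": 0, "ax": 0, "ay": 0, "az": 0, "gripper": 0}, {"tx": -0.04, "ty": 0, "tz": 0, "ax": 0, "ay": 0, "az": 0, "gripper": 0}, {"tx": -0.04, "ty": 0, "tz": 0, "ax": 0, "ay": 0, "az": 0, "gripper": 0}, {"tx": -0.03, "ty": 0, "tz": 0, "ax": 0, "ay": 0, "az": 0, "gripper": 0}, {"tx": 0, "ty": 0, "tz": 0, "ax": 0, "ay": 0, "az": 0, "gripper": 0}]'

```text
time_s: 28.45
tcp_pos: [0.402, -0.4637, 0.1986]
tool_rot: [0.986, 0.165, 0.004, 0.006]
contact_force: [0.7, -0.0, 0.6]
gripper_width: 0.0917
```

```bash
python3 - <<'E'
from h import *
from fit import *
_,D=shot('top','c1');shot('scene','c1s'); crop('c1s',180,150,440,330,3,'c1c')
sheet([(.582,-.1155,.029,[.026],.05),(.415,-.29,.018,[.025],.05),(.575,-.404,.056,[.0215],.05),(.569,-.2433,.069,[.014],.05)],'c1','c1s','n11')
i,f,R,t=cam('top')
v,u=np.mgrid[0:480,0:640]; P=(np.stack([(u-i['cx'])/f*D,(v-i['cy'])/f*D,D],-1)-t)@R; q=P[D>0]
for n,x,y,r in(('bearing',.582,-.1155,.024),('bush',.415,-.29,.012),('sleeve',.575,-.404,.02),('spring',.569,-.2433,.014)):
    z=q[np.hypot(q[:,0]-x,q[:,1]-y)<r][:,2]; print(n,np.percentile(z,[50,75,90,97]).round(4))
E
python3 d.py
```

```text
bearing [0.0276 0.029  0.0302 0.0311]
bush [0.0307 0.0476 0.0486 0.0495]
sleeve [0.0375 0.0545 0.0567 0.0579]
spring [0.0183 0.0666 0.0687 0.0707]
t 28.55 tcp [ 0.4049 -0.4626  0.1984] w 0.0923 F [ 0.3 -0.3 -0.3]
```

View pics/c1c.png

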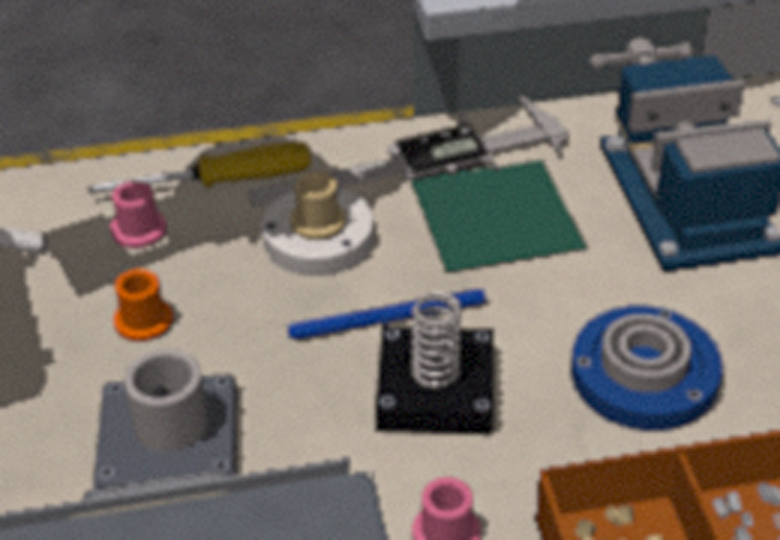

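View pics/n11.png

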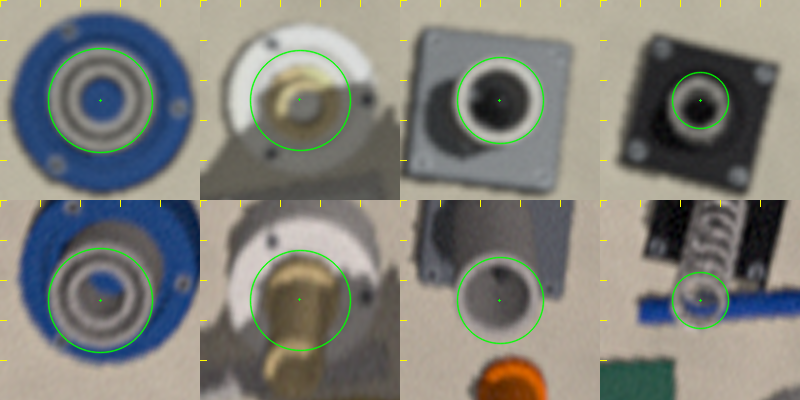

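The four parts stand upright and centred. Their tops read about 0.029, 0.048, 0.056 and 0.069 m, as expected when seated. Handing in.

```bash
python3 -c "
from bench import env
print(env.sign_off())"
```

```text
the job is handed in; nothing more can be done
None
```

All four parts are on their own nests and the job was handed in at about 28.6 s. I parked the sleeve on the mat, then moved the bush to the white dish, the spring to the black block, the bearing to the blue dish and finally the sleeve over the mandrel. I left the pink and orange look-alikes alone.

- **Seating:** in the last pictures every part is upright and inside its pocket or over its mandrel. The measured tops match the seated heights:

| Part | Measured top (90th percentile, mm) | Seated height (mm) |
|---|---|---|
| Bearing | about 30 | 29 |
| Bush | about 49 | 48 |
| Sleeve | about 57 | 56 |
| Spring | about 69 | 69 |

- **Placing forces:** the largest force I read was about 11 N, well under the limits. The bush showed no contact force when I released it. Its height and the picture show it seated.
- **Disagreements:** the two cameras differed by 2–3 mm on some centres, such as the black block and the mandrel, within the clearances of at least 6 mm. The bush's final picture was partly in the arm's shadow.

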